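Fit a tanged return spring onto a slanted slotted guide rod

TASK

Take the tall spring with the straight tang across its top out of the black tray and thread it over the slotted guide rod of the tilted assembly stand; where it snags on the rod's end, turn it a little until the tang drops into the slot, so that the spring comes to sit fully home in the cup at the rod's foot. Let go of it there, and leave the stand's set tilt, the other two springs and the dial gauge as they are.

Things in the scene. Friction and masses are not known exactly. Their poses are not given: they have to be found in the camera images.
- spring: Tall steel compression spring, 80 mm long, 33 mm outside, 25 mm inside, wire 4 mm, 85 g, standing upright in the tray. Across its upper end the wire runs straight through the middle as a tang. Origin: centre of its lower end face; z up its axis, y parallel to the tang (a half turn gives the same fit). Grip its outside near the top, at any angle. Yields lengthwise only, about 0.8 N per mm.
- tang (a point): Middle of the tang (4 mm wire), on the spring's axis, 78 mm above the spring's lower end face, 2 mm below its top (when not compressed); axes parallel to the spring's.
- seat (a point): Centre of the floor of the shallow cup at the rod's foot (inner diameter 42 mm, wall 6 mm high, 6 mm thick). z points up along the rod, which leans 26 to 38 degrees from vertical, roughly towards the robot; y runs along the slot in the rod's end (level). When home, the spring's lower end face rests on this floor, its z agrees with this z and its y is parallel or opposite to this y.
- rod_end (a point): Centre of the rod's free end, 86 mm up z from the cup's floor; axes as the seat's. Steel rod, diameter 20 mm; its last 5 mm taper to 15.6 mm. A slot 8 mm wide (11 mm at the end), 14 mm deep, runs across it along y. With the spring home the tang's middle lies in the slot 8 mm below this point; a tang not in line rests on the prongs and holds the spring about 10 mm off the cup's floor.
- stand_head (a joint): Tilt of the stand's head in rad: 0 with the rod upright, growing as the rod leans over the stand's front. It is clamped by friction (about 5 N m), so hard sideways pushes at the rod would shift it.
- stand: The assembly stand: dark base plate 120 (x) x 104 (y) x 10 mm screwed down, with two aluminium cheeks that carry the tilting head at a pivot 46 mm above the bench; a clamp lever sticks out on its left (+y) side, no higher than 60 mm. It cannot be moved. Origin: centre of the underside; the rod leans over its front (-x) side.
- tray: Shallow black parts tray, 127 (x) x 178 (y) mm, rim 23 mm high, floor 2 mm thick, fixed to the bench. Origin: centre of the underside. The three springs stand on its floor in a row along its y axis, 55 mm apart give or take 6 mm, in any order.
- spring_short: Short steel spring, 40 mm long, outside diameter 33 mm, open at both ends (no tang), standing in the tray; a bystander. Origin: centre of its lower end face, z up.
- spring_slim: Slim steel spring, 44 mm long, outside diameter 22 mm, bore 15 mm (too narrow for the rod), standing in the tray; a bystander. Origin: centre of its lower end face, z up.
- dial_gauge: Dial indicator lying on its back on the bench, 107 x 60 x 22 mm; a bystander. Origin: below its middle.
Not all that is in view belongs to the job. Of the things that look like the stand, the larger one is meant.

How it is judged (in metres and radians):
On the way, in this order (a step that is already met when the one before it is completed fails the run):
1. the tall spring has been lifted out of the tray (height (world z) of spring above 0.05 m), for 0.1 s.
2. the spring is threaded over the rod: its lower end is at least 10 mm past the rod's end and within 5 mm of the rod's axis (z of spring in the frame of seat between -0.005 and 0.076 m and x of spring in the frame of seat between -0.005 and 0.005 m and y of spring in the frame of seat between -0.005 and 0.005 m), for 0.05 s.
At the end, for the whole second after the job is handed in: The tall spring, at rest (under 0.02 m/s), has its lower end on the cup floor within 3 mm, centred within 6 mm, its axis within 0.12 rad of the rod's, and its tang in the slot (middle 4 to 13 mm below the rod's end, within 0.4 rad of the slot's line) (z of spring in the frame of seat between -0.003 and 0.003 m and distance between spring and seat below 0.006 m and angle between the z axis of spring and the z axis of seat, either way round below 0.12 rad and z of tang in the frame of rod_end between -0.013 and -0.004 m and angle between the y axis of tang and the y axis of seat, either way round below 0.4 rad and linear speed of spring below 0.02 m/s); the robot touches nothing.
It fails at once if the set tilt of the stand's head is disturbed: the rod's end moves more than 8 mm (distance of rod_end from where it was at the start of the episode above 0.008 m).
It fails at once if another spring is moved more than 25 mm or tipped over (distance of any of spring_short, spring_slim from where it was at the start of the episode above 0.025 m or angle between any of spring_short, spring_slim's own z axis and vertical above 0.6 rad).
It fails at once if the dial gauge is pushed more than 25 mm (distance of dial_gauge from where it was at the start of the episode above 0.025 m).
It also fails if it takes over 38 s, if anything falls off the work surface, if the arm or the gripper's body presses on something with over 40 N, if the wrist force passes 120 N, or if a joint passes its speed limit or range.

ROBOT

A 6-joint arm with a two-finger parallel gripper is mounted at the origin on a cart in front of the work surface, level with it; the furniture and walls round the work are solid. World frame = base frame: x ahead of the robot, y to its left, z up, the work surface at z = 0. Lengths are in mm, angles in rad, forces in N, time in s.
With the tool pointing down it reaches from about 300 to 775 mm from the base axis. Payload 14.6 kg.
Tool frame: the origin (TCP) lies midway between the tips of the shut fingers; the grasp point (between the pads) lies 19 mm behind it; y points along the fingers, x is the direction in which the jaws open and shut, and the axes are right-handed (so a half turn about y gives the same grasp; the last joint's range is limited). The gripper opens to 94 mm and grips with 3 to 60 N. Pads are 16 mm wide; open, the fingers measure 119 mm over their backs; the gripper's body (75 mm by 177 mm) begins 78 mm behind the grasp point.
Start: joints at [-1.385, 0.3, 1.521, -0, 1.321, -0.067], TCP at [137.557, -532.51, 205.446] pointing down, gripper open.
Joint ranges: [-3.03, 3.03], [-0.79, 2.21], [0.23, 2.52], [-1.04, 4.18], [0, 3.07], [-2.55, 2.55]. Speed limits (rad/s): [2.22, 2.22, 2.57, 3.14, 3.14, 3.14].

INTERFACE

Orientations are given as [roll, pitch, yaw] about the fixed x, y, z axes, in that order (R = Rz(yaw) Ry(pitch) Rx(roll)).
In Python, from cell import manip gives the robot as it stands.
- The arm moves only by the tool servo_tool, never from a script. Its argument "commands" is a list of rows, each an object with "dp": the shift along the tool's x, y, z in mm, a list of three; "turn": the turn, a rotation vector about the tool's x, y, z in degrees, a list of three. A call has 1 to 5 rows; each row is the pose to reach, as a shift and turn from the pose measured when the call began, along the tool's axes at that moment; what a row does not reach only later rows make up. A row lasts 1/12 s, in which the tool goes at most 41.7 mm and 7.16 degrees, less where a joint would pass 70% of its speed; a pose out of reach is approached as far as the arm can. A call with a gripper value outside its range is refused whole. "grip" is the gripper command: -1 is fully open, 1 is shut, values between are in proportion, set as the call begins (left out, the last holds). The fingers move at their own pace and stop on an object; "force" is the grip in N (left out, the last holds). Time passes only in rows, so rows that repeat a pose let the fingers close. It gives the time, the measured TCP pose, the force and the opening at its end, in the units of the state.
- manip.read_state(): the state, without advancing time (a new reading comes with each control period).
- manip.camera(name): name is "scene" or "top" or "wrist"; returns a dict with "img" (420x560x3 uint8, red, green, blue), "depth" (420x560 float32, mm along the optical axis (not along the pixel's ray), 0 where there is no reading), "K" (3x3 intrinsics, pixels), "R" (3x3) and "t" (3): a world point X has camera coordinates R X + t; the wrist camera has in their place "hand_eye" (4x4, takes a point from camera to tool coordinates, whose origin is the TCP and whose axes are the tool frame's). Camera axes: x right, y down, z forward; pixel columns grow to the right and rows downward; lengths in mm; the calibration is good to about 2 mm. A picture is of the moment at which its call begins: read the wrist's pose just before it.
- manip.sign_off(): hands the job in, once; it reports no verdict.
The state is a dict: "clock": time; "joints": joint angles; "qd": joint speeds; "effort": joint torques, N m; "eef_pos": TCP position; "eef_rot": TCP orientation; "wrist_force": force on the tool from outside, world axes, zero at the start; "moment": the same for the moment, N m; "finger_gap": finger opening in mm.
Only numpy, scipy, OpenCV 4.12 (cv2) and the standard library are available. Lean on these libraries where they do the work, as an engineer would, in place of code of your own. Each camera call takes 0.05 s, during which the arm holds its last target.

## Working session

There is one attempt and no reset: what is moved stays moved. The work goes in short steps, Python scripts to look and compute and a tool call to move; the robot and the scene stay as the last step left them, time stands still between calls to the robot, and variables do not carry over. Pictures are saved under pics/ and viewed, and the job is handed in when it is done.

Besides the shell and the picture viewer there is one more tool, called after "Call:" as a command line: name --argument value ..., lists and objects as JSON in quotes. servo_tool: Moves the arm, as the interface text tells. Its arguments: {"type":"object","properties":{"commands":{"type":"array","items":{"type":"object","properties":{"dp":{"type":"array","items":{"type":"number"}},"turn":{"type":"array","items":{"type":"number"}}}}},"grip":{"type":"number"},"force":{"type":"number"}},"required":["commands"]}

```bash
mkdir -p pics; ls; python3 - <<'E'
from cell import manip
import cv2,numpy as np
print(manip.read_state())
for n in ("scene","top","wrist"):
    c=manip.camera(n); cv2.imwrite(f"pics/{n}0.png",c["img"][:,:,::-1]); np.savez(f"{n}0.npz",**c)
    print(n,{k:np.round(v,3).tolist() for k,v in c.items() if k not in("img","depth")})
E
```

```text
pics
{'clock': 0.0, 'joints': array([-1.38462282e+00,  3.00450536e-01,  1.52157849e+00,  5.01041250e-05,
        1.32067072e+00, -6.65740180e-02]), 'qd': array([ 3.21721642e-04,  1.03360939e-03,  5.51889679e-04,  1.71284294e-03,
       -9.80724880e-04,  5.53988702e-06]), 'effort': array([ 2.50374520e-03, -5.31799436e+01, -3.52736700e+01,  7.08993548e-02,
        2.43677414e-02, -7.89369074e-05]), 'eef_pos': array([ 137.51263831, -532.27067721,  204.898698  ]), 'eef_rot': array([-1.57067425e+00,  1.10141432e-03, -1.31806117e+00]), 'wrist_force': array([ 0.05117981,  0.15108081, -0.1255654 ]), 'moment': array([-0.01584099,  0.01006005, -0.02431271]), 'finger_gap': 93.89290174796072}
scene {'K': [[408.904, 0.0, 280.267], [0.0, 408.904, 209.469], [0.0, 0.0, 1.0]], 'R': [[-0.895, -0.446, -0.014], [-0.263, 0.551, -0.792], [0.361, -0.705, -0.61]], 't': [500.222, 183.323, 829.402]}
top {'K': [[481.985, 0.0, 279.487], [0.0, 481.985, 207.477], [0.0, 0.0, 1.0]], 'R': [[-0.017, -0.999, -0.031], [-0.989, 0.021, -0.147], [0.148, 0.029, -0.989]], 't': [144.487, 534.443, 911.885]}
wrist {'K': [[299.093, 0.0, 274.565], [0.0, 299.093, 213.293], [0.0, 0.0, 1.0]], 'hand_eye': [[1.0, -0.0, 0.001, 1.383], [-0.001, -0.277, 0.961, -178.686], [0.0, -0.961, -0.277, 80.798], [0.0, 0.0, 0.0, 1.0]]}
```

View pics/scene0.png

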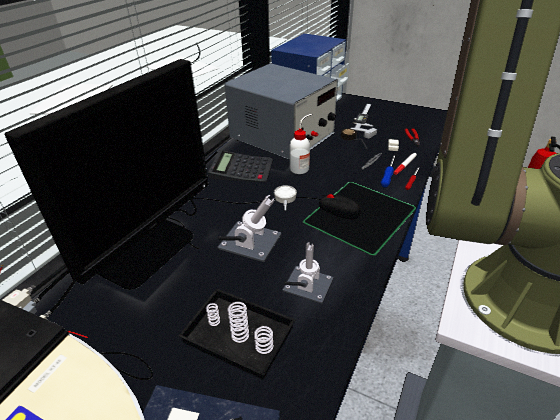

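View pics/top0.png

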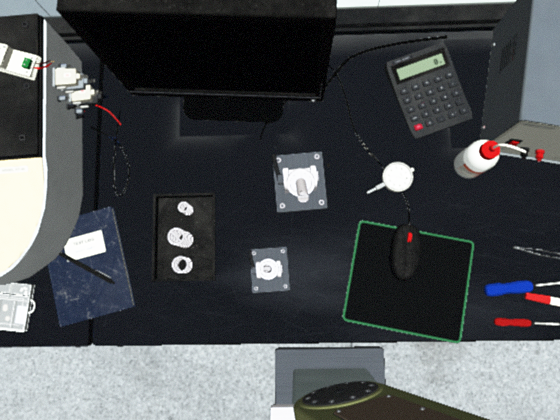

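View pics/wrist0.png

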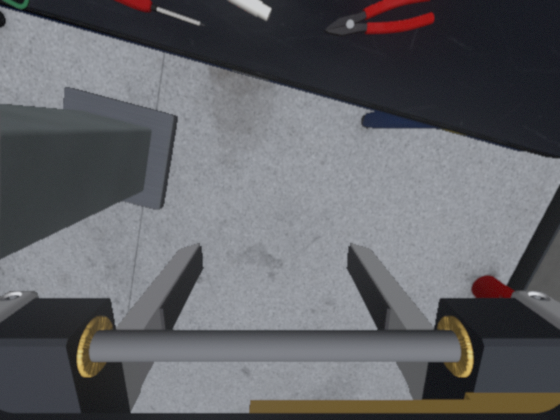

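The tall spring is the middle one in the tray: scene (238,322), top (179,237). The short one is at scene (263,340) / top (181,265), and the slim one at scene (212,315) / top (185,208). There are two stands: the larger at top (300,183) and a smaller one at top (270,268). I'll check both choices in close crops and compute positions.

```bash
cat > h.py <<'E'
import numpy as np,cv2
def load(n): return dict(np.load(n))
def cloud(c):
    d=c["depth"]; v,u=np.mgrid[:d.shape[0],:d.shape[1]]
    K=c["K"]; P=np.stack([(u-K[0,2])/K[0,0]*d,(v-K[1,2])/K[1,1]*d,d],-1)
    if "R" in c: W=(P-c["t"])@c["R"]
    else: W=P
    W[d<=0]=np.nan
    return W
def proj(c,X):
    p=c["K"]@(c["R"]@np.asarray(X,float)+c["t"]); return p[:2]/p[2]
E
python3 - <<'E'
from h import *
s=load("scene0.npz");t=load("top0.npz")
a=cv2.resize(s["img"][185:265,205:345],None,fx=5,fy=5,interpolation=cv2.INTER_CUBIC)
b=cv2.resize(s["img"][285:380,175:300],None,fx=5,fy=5,interpolation=cv2.INTER_CUBIC)
cv2.imwrite("pics/c1.png",a[:,:,::-1]);cv2.imwrite("pics/c2.png",b[:,:,::-1])
a=cv2.resize(t["img"][145:220,260:340],None,fx=6,fy=6,interpolation=cv2.INTER_CUBIC)
b=cv2.resize(t["img"][190:285,145:225],None,fx=6,fy=6,interpolation=cv2.INTER_CUBIC)
b=cv2.resize(b,(400,450)); a=cv2.resize(a,(400,450)); cv2.imwrite("pics/c3.png",np.hstack([a,b])[:,:,::-1])
W=cloud(t)
np.set_printoptions(precision=0,suppress=True)
print("desk",W[300,240],W[130,230])
z=W[...,2]
for n,(v0,v1,u0,u1,h) in dict(tray=(185,290,145,222,12),stand=(145,220,265,335,12),small=(240,300,245,295,12)).items():
    q=W[v0:v1,u0:u1].reshape(-1,3); q=q[q[:,2]>h]; print(n,len(q),np.nanmin(q,0),np.nanmax(q,0))
for n,(v0,v1,u0,u1) in dict(slim=(198,220,172,198),tall=(223,252,162,198),short=(253,278,168,196)).items():
    q=W[v0:v1,u0:u1].reshape(-1,3); q=q[q[:,2]>25]; m=np.nanmax(q[:,2]); k=q[q[:,2]>m-8]; print(n,m,np.median(k,0),k.min(0),k.max(0))
E
```

```text
desk [357. 218.   4.] [711. 237.   3.]
tray 1563 [397. 266.  12.] [575. 393.  86.]
stand 1723 [531.  40.  12.] [656. 148. 152.]
small 592 [374. 124.  12.] [457. 197. 122.]
slim 49.773507137590116 [542. 326.  47.] [532. 315.  42.] [552. 335.  50.]
tall 86.4712676282342 [481. 330.  82.] [465. 314.  79.] [496. 345.  86.]
short 49.00740351616861 [429. 331.  43.] [414. 315.  41.] [445. 347.  49.]
```

View pics/c1.png

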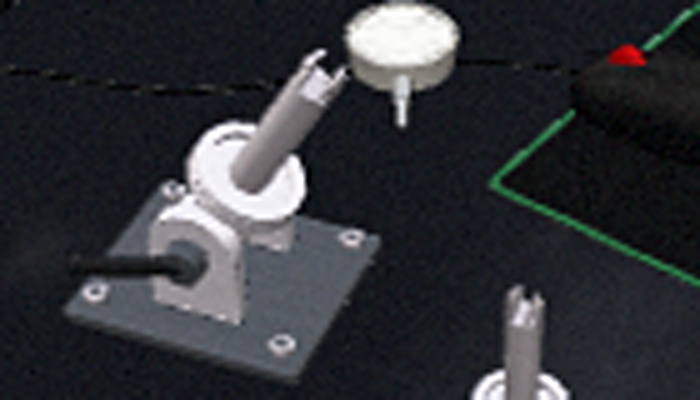

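View pics/c2.png

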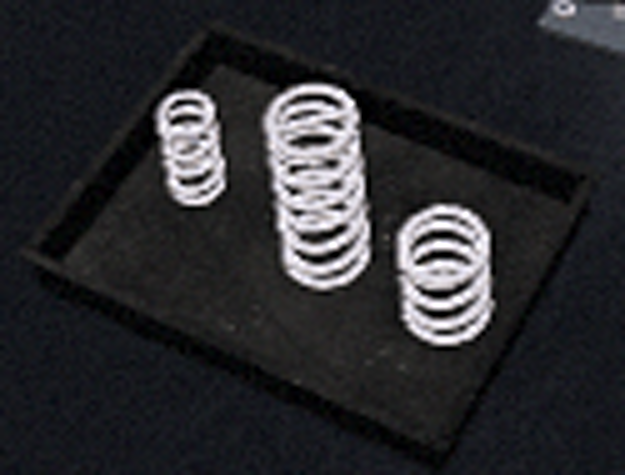

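View pics/c3.png

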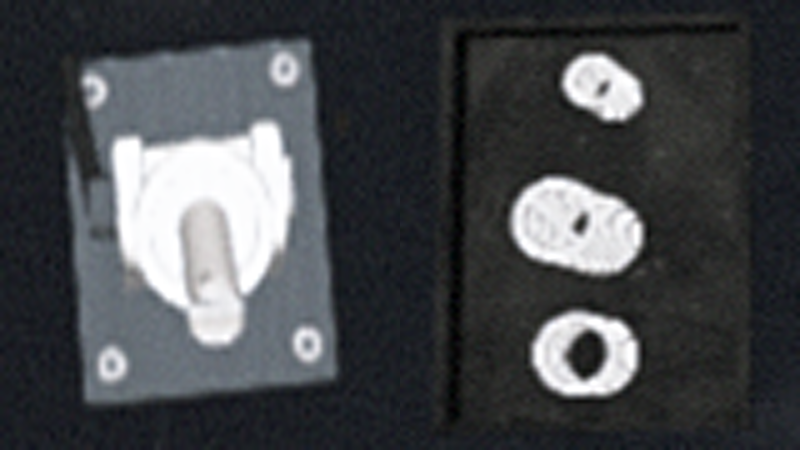

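The crops show the tall spring at (238,322) and the larger tilted stand with the slotted rod at (262,212) in scene. Next I'll measure the stand's frame, the rod axis and the tray row.

```bash
cat >> h.py <<'E'
def ray(c,u,v,z):
    d=c["R"].T@np.linalg.solve(c["K"],[u,v,1.]); o=-c["R"].T@c["t"]; return o+d*(z-o[2])/d[2]
E
python3 - <<'E'
from h import *
np.set_printoptions(precision=2,suppress=True)
t=load("top0.npz");s=load("scene0.npz")
sc=[(278.6,160),(317,156.2),(321.4,202.2),(282.4,205.5)]
P=np.array([ray(t,u,v,10) for u,v in sc]); print(P); print("centre",P.mean(0))
f=(P[2]+P[3]-P[0]-P[1]); print("front dir yaw",np.degrees(np.arctan2(f[1],f[0])),np.linalg.norm(f)/2)
l=(P[0]+P[3]-P[1]-P[2]); print("left dir",np.degrees(np.arctan2(l[1],l[0])))
for n,c in(("top",t),("scene",s)):
    W=cloud(c).reshape(-1,3)
    q=W[(W[:,0]>480)&(W[:,0]<650)&(W[:,1]>60)&(W[:,1]<130)&(W[:,2]>95)&(W[:,2]<170)]
    m=q.mean(0); u,S,v=np.linalg.svd(q-m); a=v[0]*np.sign(v[0][2])
    print(n,len(q),m,a,np.degrees(np.arccos(a[2])),"max z",q[:,2].max(),S/np.sqrt(len(q)))
    k=(q-m)@a; print(k.max(), m+a*k.max())
    b=W[(W[:,0]>400)&(W[:,0]<500)&(W[:,1]>200)&(W[:,1]<260)]; print("desk z",np.nanmedian(b[:,2]))
E
```

```text
[[641.56 135.21  10.  ]
 [647.67  55.44  10.  ]
 [550.93  49.21  10.  ]
 [545.85 129.03  10.  ]]
centre [596.5   92.22  10.  ]
front dir yaw -176.3114302981251 96.42506286023645
left dir 94.00909562855162
top 208 [552.35  90.78 130.37] [-0.63 -0.05  0.77] 39.425852203831695 max z 152.49361976127204 [19.3   5.26  4.97]
24.896419461624323 [536.58  89.64 149.6 ]
desk z 1.3866872716425793
scene 201 [549.7   95.11 122.81] [-0.52 -0.13  0.85] 32.23822223569723 max z 151.5813418631921 [17.98  5.64  3.74]
29.227451778746353 [534.6   91.2  147.53]
desk z 0.7760662190702067
```

```bash
cat >> h.py <<'E'
from scipy.spatial.transform import Rotation as Ro
def st():
    from cell import manip
    s=manip.read_state(); return s,np.array(s["eef_pos"]),Ro.from_euler("xyz",s["eef_rot"]).as_matrix()
def go(p,R):
    s,p0,R0=st()
    print("clock %.2f"%s["clock"],"dp",np.round(R0.T@(np.array(p)-p0),1),"turn",np.round(np.degrees(Ro.from_matrix(R0.T@R).as_rotvec()),2),"F",np.round(s["wrist_force"],1),"j",np.round(s["joints"],2),"pos",np.round(p0,1))
def Rdown(yawdeg): return Ro.from_euler("xyz",[-90,0,yawdeg],degrees=True).as_matrix()
E
python3 -c "
from h import *
go([370,-100,260],Rdown(-20)); go([475,325,170],Rdown(34))"
```

```text
clock 0.15 dp [-360.5  -54.6  333.2] turn [-3.000e-02 -5.552e+01 -4.000e-02] F [-1.2 -0.2 -0.2] j [-1.38  0.3   1.52  0.    1.32 -0.07] pos [ 137.5 -532.3  205. ]
clock 0.15 dp [-745.7   35.7  541.2] turn [-5.0000e-02 -1.0952e+02 -3.0000e-02] F [-1.2 -0.2 -0.2] j [-1.38  0.3   1.52  0.    1.32 -0.07] pos [ 137.5 -532.3  205. ]
```

Call:
servo_tool --commands '[{"dp":[-36,-11,33],"turn":[0,-6,0]},{"dp":[-72,-22,67],"turn":[0,-12,0]},{"dp":[-108,-33,100],"turn":[0,-18,0]},{"dp":[-144,-44,133],"turn":[0,-24,0]},{"dp":[-180,-55,166],"turn":[0,-30,0]}]' --grip -1

```text
clock: 0.57
eef_pos: [234.0, -351.4, 251.0]
eef_rot: [-1.57, 0.001, -0.79]
wrist_force: [1.2, -0.9, 0.8]
finger_gap: 94.2
```

```bash
python3 -c "
from h import *
go([370,-100,260],Rdown(-20)); go([475,325,170],Rdown(34))"
```

```text
clock 0.57 dp [-82.8  -8.8 273.6] turn [ -0.05 -25.25  -0.05] F [ 1.2 -0.9  0.8] j [-1.07 -0.03  1.78  0.    1.38 -0.28] pos [ 234.  -351.4  251. ]
clock 0.57 dp [-310.6   81.7  647.4] turn [-7.000e-02 -7.925e+01 -2.000e-02] F [ 1.2 -0.9  0.8] j [-1.07 -0.03  1.78  0.    1.38 -0.28] pos [ 234.  -351.4  251. ]
```

Call:
servo_tool --commands '[{"dp":[-12,-2,39],"turn":[0,-5,0]},{"dp":[-24,-4,78],"turn":[0,-10,0]},{"dp":[-36,-6,118],"turn":[0,-15,0]},{"dp":[-48,-8,157],"turn":[0,-20,0]},{"dp":[-60,-9,196],"turn":[0,-25,0]}]'

```text
clock: 0.98
eef_pos: [331.2, -168.9, 260.5]
eef_rot: [-1.57, -0.0, -0.349]
wrist_force: [1.4, -0.2, 0.7]
finger_gap: 94.2
```

```bash
python3 -c "
from h import *
go([475,325,250],Rdown(34))"
```

```text
clock 0.98 dp [-34.   10.9 513.3] turn [-4.000e-02 -5.402e+01  3.000e-02] F [ 1.4 -0.2  0.7] j [-0.57 -0.16  1.88  0.    1.42 -0.22] pos [ 331.2 -168.9  260.5]
```

Call:
servo_tool --commands '[{"dp":[-3,1,40],"turn":[0,-5,0]},{"dp":[-5,2,80],"turn":[0,-10,0]},{"dp":[-8,3,120],"turn":[0,-15,0]},{"dp":[-11,4,160],"turn":[0,-20,0]},{"dp":[-14,5,200],"turn":[0,-25,0]}]'

```text
clock: 1.4
eef_pos: [386.5, 25.9, 255.7]
eef_rot: [-1.57, -0.001, 0.091]
wrist_force: [2.0, -1.3, -0.6]
finger_gap: 93.6
```

```bash
python3 -c "
from h import *
go([475,325,220],Rdown(34))"
```

```text
clock 1.40 dp [115.4  36.  289.7] turn [-2.000e-02 -2.876e+01  7.000e-02] F [ 2.  -1.3 -0.6] j [-0.03 -0.12  1.86  0.    1.4  -0.12] pos [386.5  25.9 255.7]
```

Call:
servo_tool --commands '[{"dp":[15,4,38],"turn":[0,-4,0]},{"dp":[30,9,76],"turn":[0,-8,0]},{"dp":[45,14,114],"turn":[0,-12,0]},{"dp":[60,18,152],"turn":[0,-16,0]},{"dp":[75,23,190],"turn":[0,-20,0]}]'

```text
clock: 1.82
eef_pos: [443.9, 224.3, 232.6]
eef_rot: [-1.571, -0.001, 0.444]
wrist_force: [0.9, -0.8, 1.3]
finger_gap: 94.3
```

```bash
python3 -c "
from h import *
go([478,328,160],Rdown(34))"
```

```text
clock 1.82 dp [75.3 72.7 78.9] turn [-0.   -8.54  0.07] F [ 0.9 -0.8  1.3] j [ 0.39  0.16  1.63  0.    1.35 -0.05] pos [443.9 224.3 232.6]
```

Call:
servo_tool --commands '[{"dp":[20,19,21],"turn":[0,-2,0]},{"dp":[40,38,42],"turn":[0,-4,0]},{"dp":[60,57,63],"turn":[0,-6,0]},{"dp":[75,72,79],"turn":[0,-8,0]},{"dp":[75,72,79],"turn":[0,-8,0]}]'

```text
clock: 2.23
eef_pos: [476.7, 330.1, 156.6]
eef_rot: [-1.57, 0.004, 0.588]
wrist_force: [-0.0, -0.7, -1.1]
finger_gap: 93.9
```

Call:
servo_tool --commands '[{"dp":[0,0,0],"turn":[0,0,0]},{"dp":[0,0,0],"turn":[0,0,0]}]'

```text
clock: 2.4
eef_pos: [476.4, 329.8, 156.2]
eef_rot: [-1.57, 0.005, 0.588]
wrist_force: [-0.5, -0.1, -0.5]
finger_gap: 93.8
```

```bash
python3 - <<'E'
from h import *
from cell import manip
go([481,330,150],Rdown(34))
s,p,R=st(); c=manip.camera("wrist"); np.savez("w1.npz",p=p,Rt=R,**c)
im=c["img"]; cv2.imwrite("pics/w1.png",im[:,:,::-1])
cv2.imwrite("pics/w1c.png",cv2.resize(im[160:300,190:360],None,fx=4,fy=4,interpolation=cv2.INTER_CUBIC)[:,:,::-1])
E
```

```text
clock 2.40 dp [ 3.9  6.2 -2.4] turn [-0.04 -0.31 -0.3 ] F [-0.5 -0.1 -0.5] j [ 0.54  0.41  1.49  0.    1.25 -0.05] pos [476.4 329.8 156.2]
```

View pics/w1.png

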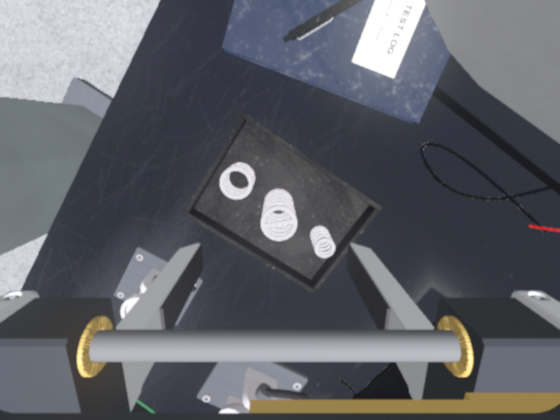

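View pics/w1c.png

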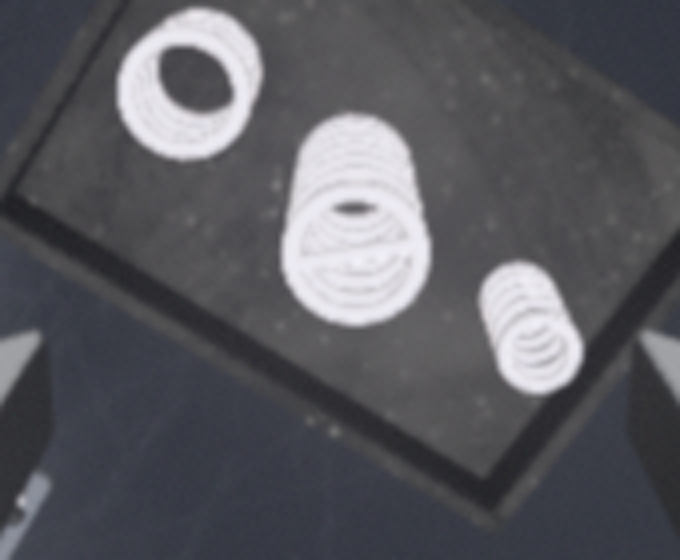

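The wrist view shows the tall spring's top ring at pixel (279,224), with a straight tang across it nearly along tool x. Short spring is at (237,181) and slim at (322,241). I'll enhance the contrast to measure the tang.

```bash
python3 - <<'E'
from h import *
w=load("w1.npz"); 
g=w["img"][200:250,250:310].astype(float)
g=np.clip((g-140)/(255-140),0,1)**2*255
cv2.imwrite("pics/w1d.png",cv2.resize(g,None,fx=12,fy=12,interpolation=cv2.INTER_CUBIC)[:,:,::-1])
H=w["hand_eye"]; d=w["depth"]
np.set_printoptions(precision=1,suppress=True)
def toW(u,v,z):
    K=w["K"]; r=w["Rt"]@H[:3,:3]@np.linalg.solve(K,[u,v,1.]); o=w["p"]+w["Rt"]@H[:3,3]
    return o+r*(z-o[2])/r[2]
print("centre top",toW(279.2,224,82))
a,b=toW(190+300/4,160+257/4,80),toW(190+412/4,160+243/4,80)
print(a,b,"tang world angle",np.degrees(np.arctan2(*(b-a)[1::-1])))
K=w["K"]; v,u=np.mgrid[200:250,250:310]; D=d[200:250,250:310]
P=np.stack([(u-K[0,2])/K[0,0]*D,(v-K[1,2])/K[0,0]*D,D],-1)@H[:3,:3].T+H[:3,3]
P=P@w["Rt"].T+w["p"]; q=P[(P[...,2]>74)]; print(len(q),q.mean(0),q.min(0),q.max(0))
E
```

```text
centre top [480.8 328.7  82. ]
[470.8 320.9  80. ] [489.8 337.5  80. ] tang world angle 41.27442618400559
598 [478.5 330.9  86.4] [432.5 312.   74.2] [496.6 396.3 334.9][ WARN:0@0.647] global loadsave.cpp:1063 imwrite_ Unsupported depth image for selected encoder is fallbacked to CV_8U.
```

View pics/w1d.png

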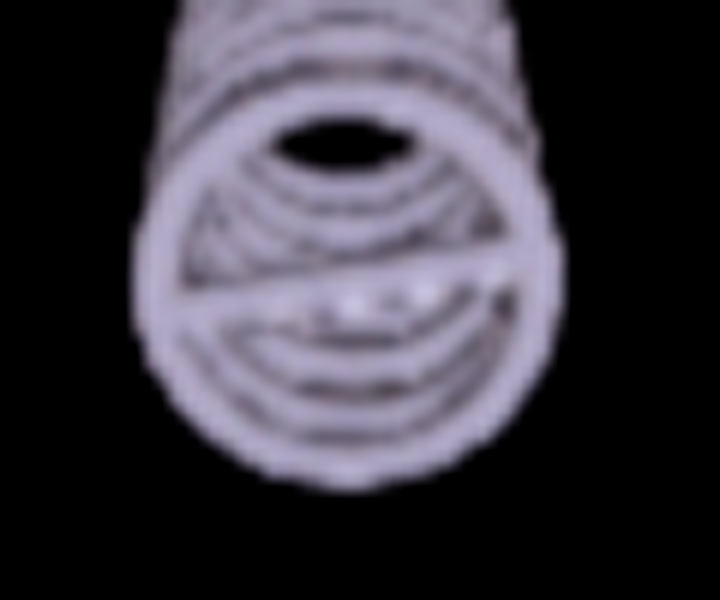

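Tang is clear: its upper edge slopes 9.5° in the image, so its world direction is about 42.5°. The spring's centre is (481,329), and the top camera agrees. I'll grip with tool x along the tang, TCP at z 54, which is above the neighbours' tops.

```bash
python3 -c "
from h import *
go([481,329.3,54],Rdown(42.5))"
```

```text
clock 2.45 dp [  3.8 102.9  -2.7] turn [-0.05 -8.84 -0.23] F [ 0.9 -0.3  0. ] j [ 0.54  0.41  1.49  0.    1.25 -0.05] pos [476.7 329.6 156.9]
```

Call:
servo_tool --commands '[{"dp":[3.8,20,-2.7],"turn":[0,-5,0]},{"dp":[3.8,45,-2.7],"turn":[0,-8.8,0]},{"dp":[3.8,75,-2.7],"turn":[0,-8.8,0]},{"dp":[3.8,95,-2.7],"turn":[0,-8.8,0]},{"dp":[3.8,103,-2.7],"turn":[0,-8.8,0]}]'

```text
clock: 2.87
eef_pos: [480.2, 328.0, 52.1]
eef_rot: [-1.569, 0.006, 0.74]
wrist_force: [-0.5, 1.2, 0.3]
finger_gap: 93.7
```

Call:
servo_tool --commands '[{"dp":[0,0,0],"turn":[0,0,0]}]'

```text
clock: 2.95
eef_pos: [480.1, 327.3, 51.7]
eef_rot: [-1.569, 0.007, 0.739]
wrist_force: [-0.3, -0.0, 0.9]
finger_gap: 93.6
```

```bash
python3 -c "
from h import *
go([481,329.3,54],Rdown(42.5))"
```

```text
clock 2.95 dp [ 2.  -2.3  0.9] turn [-0.11 -0.17 -0.42] F [-0.3 -0.   0.9] j [ 0.54  0.54  1.57  0.    1.04 -0.2 ] pos [480.1 327.3  51.7]
```

Call:
servo_tool --commands '[{"dp":[2,-2.3,1],"turn":[0,0,-0.4]},{"dp":[2,-2.3,1],"turn":[0,0,-0.4]},{"dp":[2,-2.3,1],"turn":[0,0,-0.4]}]'

```text
clock: 3.2
eef_pos: [481.7, 329.7, 55.9]
eef_rot: [-1.57, -0.002, 0.739]
wrist_force: [0.0, 0.5, -0.4]
finger_gap: 94.0
```

Call:
servo_tool --commands '[{"dp":[0,0,0]},{"dp":[0,0,0]},{"dp":[0,0,0]},{"dp":[0,0,0]},{"dp":[0,0,0]}]' --grip 1 --force 30

```text
$.commands[0]: bad value
```

Call:
servo_tool --commands '[{"dp":[0,0,0]},{"dp":[0,0,0]},{"dp":[0,0,0]}]'

```text
$.commands[0]: bad value
```

```bash
python3 -c "
from h import *
go([481,329.3,54],Rdown(42.5))"
```

```text
clock 3.20 dp [-0.8  1.9  0.1] turn [-0.07 -0.19  0.14] F [ 0.   0.5 -0.4] j [ 0.54  0.53  1.56  0.    1.04 -0.2 ] pos [481.7 329.7  55.9]
```

Call:
servo_tool --commands '[{"dp":[0,2,0],"turn":[0,0,0]},{"dp":[0,2,0],"turn":[0,0,0]},{"dp":[0,2,0],"turn":[0,0,0]},{"dp":[0,2,0],"turn":[0,0,0]},{"dp":[0,2,0],"turn":[0,0,0]}]' --grip 1 --force 30

```text
clock: 3.62
eef_pos: [481.7, 329.7, 53.9]
eef_rot: [-1.57, -0.002, 0.739]
wrist_force: [-0.0, 0.4, -0.3]
finger_gap: 63.9
```

Call:
servo_tool --commands '[{"dp":[0,0,0],"turn":[0,0,0]},{"dp":[0,0,0],"turn":[0,0,0]},{"dp":[0,0,0],"turn":[0,0,0]}]'

```text
clock: 3.87
eef_pos: [481.7, 329.7, 53.9]
eef_rot: [-1.57, -0.002, 0.739]
wrist_force: [0.4, 0.0, 0.4]
finger_gap: 44.0
```

```bash
python3 -c "
from h import *
go([481,329.3,54],Rdown(42.5))"
```

```text
clock 3.87 dp [-0.8 -0.1  0.1] turn [-0.07 -0.18  0.14] F [0.4 0.  0.4] j [ 0.54  0.54  1.56  0.    1.04 -0.2 ] pos [481.7 329.7  53.9]
```

Call:
servo_tool --commands '[{"dp":[0,0,0],"turn":[0,0,0]},{"dp":[0,0,0],"turn":[0,0,0]},{"dp":[0,0,0],"turn":[0,0,0]},{"dp":[0,0,0],"turn":[0,0,0]},{"dp":[0,0,0],"turn":[0,0,0]}]'

```text
clock: 4.28
eef_pos: [481.6, 329.8, 53.9]
eef_rot: [-1.57, -0.002, 0.739]
wrist_force: [-0.6, -0.3, -0.0]
finger_gap: 32.0
```

Call:
servo_tool --commands '[{"dp":[0,-20,0],"turn":[0,0,0]},{"dp":[0,-50,0],"turn":[0,0,0]},{"dp":[0,-90,0],"turn":[0,0,0]},{"dp":[0,-130,0],"turn":[0,0,0]},{"dp":[0,-160,0],"turn":[0,0,0]}]'

```text
clock: 4.7
eef_pos: [481.7, 329.4, 217.3]
eef_rot: [-1.57, -0.005, 0.739]
wrist_force: [0.3, 0.0, -0.7]
finger_gap: 32.1
```

```bash
python3 - <<'E'
from h import *
from cell import manip
go([481,329.3,54],Rdown(42.5))
s,p,R=st(); c=manip.camera("wrist"); np.savez("w2.npz",p=p,Rt=R,**c)
print(s["finger_gap"])
im=c["img"]; cv2.imwrite("pics/w2.png",im[:,:,::-1])
g=np.clip((im[200:290,230:320].astype(float)-110)/145,0,1)**2*255
cv2.imwrite("pics/w2c.png",cv2.resize(g.astype(np.uint8),None,fx=6,fy=6,interpolation=cv2.INTER_CUBIC)[:,:,::-1])
E
```

```text
clock 4.70 dp [ -1.4 163.3   0.2] turn [-0.04 -0.18  0.27] F [ 0.3  0.  -0.7] j [ 0.54  0.36  1.41  0.    1.36 -0.2 ] pos [481.7 329.4 217.3]
32.061972011419485
```

View pics/w2.png

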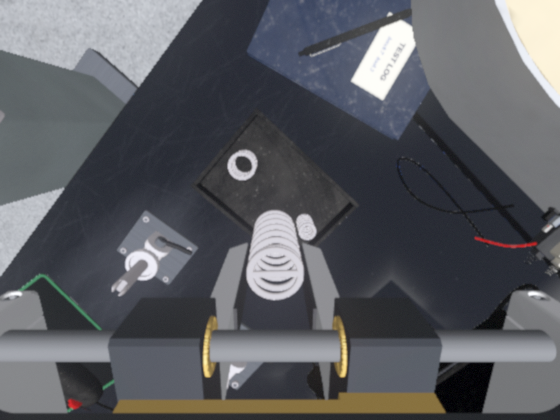

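View pics/w2c.png

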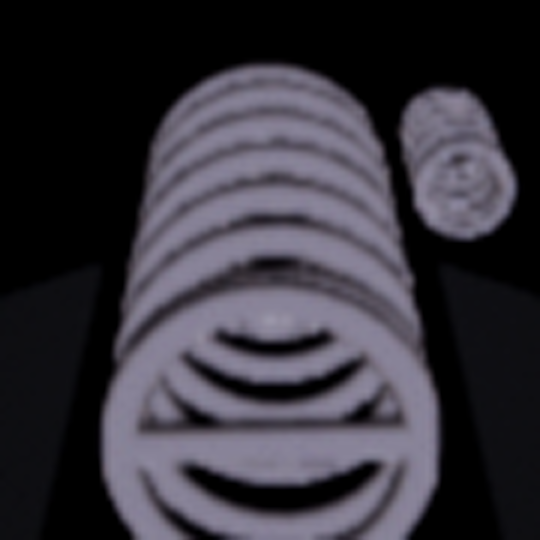

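Spring is gripped upright, gap 32 mm, and the tang lies within about 1° of tool x. I'll move to a tilted pre-pose beside the rod and look at the rod with the wrist camera.

```bash
cat >> h.py <<'E'
def Rrod(tilt,yaw,sgn=1,twist=0):
    th=np.radians(tilt);ps=np.radians(yaw)
    x=np.array([np.cos(ps),np.sin(ps),0]); z=-x*np.sin(th)+np.array([0,0,np.cos(th)])
    y=np.array([-np.sin(ps),np.cos(ps),0]); X=sgn*y; Y=-z; Z=np.cross(X,Y)
    R=np.stack([X,Y,Z],1); return R@Ro.from_rotvec([0,np.radians(twist),0]).as_matrix(), z
E
python3 -c "
from h import *
R,a=Rrod(32,3.85); print(R,a)
go([467,165,265],R)"
```

```text
[[-0.06714462  0.52872337 -0.84613427]
 [ 0.99774325  0.03558123 -0.05694187]
 [ 0.         -0.8480481  -0.52991926]] [-0.52872337 -0.03558123  0.8480481 ]
clock 4.75 dp [-122.7  -43.6 -111.5] turn [-29.44 -50.31 -13.76] F [0.9 0.7 5.3] j [ 0.54  0.36  1.4   0.    1.37 -0.2 ] pos [483.1 330.3 222.9]
```

Call:
servo_tool --commands '[{"dp":[-12,-12,-11],"turn":[-2.9,-5,-1.4]},{"dp":[-24,-20,-22],"turn":[-5.9,-10,-2.8]},{"dp":[-37,-26,-33],"turn":[-8.8,-15,-4.1]},{"dp":[-49,-32,-45],"turn":[-11.8,-20,-5.5]},{"dp":[-61,-38,-56],"turn":[-14.7,-25,-6.9]}]'

```text
clock: 5.17
eef_pos: [475.1, 246.9, 260.2]
eef_rot: [-1.854, -0.07, 1.192]
wrist_force: [1.0, 1.0, -0.2]
finger_gap: 32.2
```

```bash
python3 -c "
from h import *
R,a=Rrod(32,3.85)
go([467,165,265],R)"
```

```text
clock 5.17 dp [-78.6  -3.6 -24.8] turn [-14.58 -25.02  -6.85] F [ 1.   1.  -0.2] j [ 0.5   0.1   1.66 -0.19  1.15 -0.63] pos [475.1 246.9 260.2]
```

Call:
servo_tool --commands '[{"dp":[-16,-1,-5],"turn":[-2.9,-5,-1.4]},{"dp":[-31,-2,-10],"turn":[-5.8,-10,-2.7]},{"dp":[-47,-2,-15],"turn":[-8.8,-15,-4.1]},{"dp":[-63,-3,-20],"turn":[-11.7,-20,-5.5]},{"dp":[-78,-4,-25],"turn":[-14.6,-25,-6.9]}]'

```text
clock: 5.58
eef_pos: [466.8, 164.8, 265.3]
eef_rot: [-2.132, 0.001, 1.642]
wrist_force: [0.4, -0.3, -0.6]
finger_gap: 32.1
```

Call:
servo_tool --commands '[{"dp":[0,0,0],"turn":[0,0,0]}]'

```text
clock: 5.67
eef_pos: [465.8, 162.9, 264.7]
eef_rot: [-2.135, 0.004, 1.647]
wrist_force: [-1.2, -0.6, -1.6]
finger_gap: 32.0
```

```bash
python3 - <<'E'
from h import *
from cell import manip
R,a=Rrod(32,3.85)
go([467,165,265],R)
for n in("wrist","scene","top"):
    s,p,R=st(); c=manip.camera(n); np.savez(n+"3.npz",p=p,Rt=R,**c)
    cv2.imwrite(f"pics/{n}3.png",c["img"][:,:,::-1])
E
```

```text
clock 5.67 dp [ 2.   0.5 -1.3] turn [0.32 0.56 0.08] F [-1.2 -0.6 -1.6] j [ 0.34 -0.17  1.98 -0.2   0.79 -1.21] pos [465.8 162.9 264.7]
```

View pics/wrist3.png

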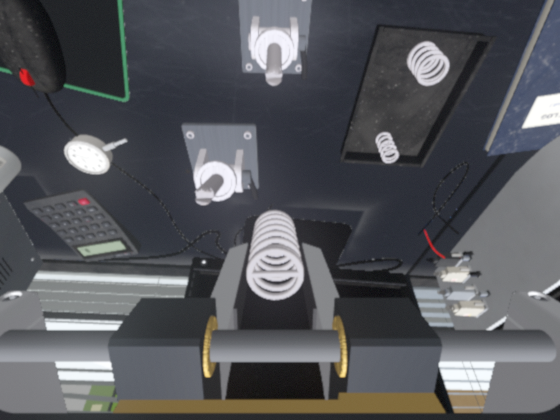

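View pics/scene3.png

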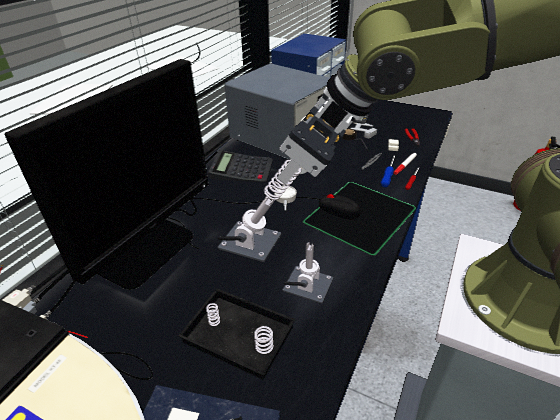

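View pics/top3.png

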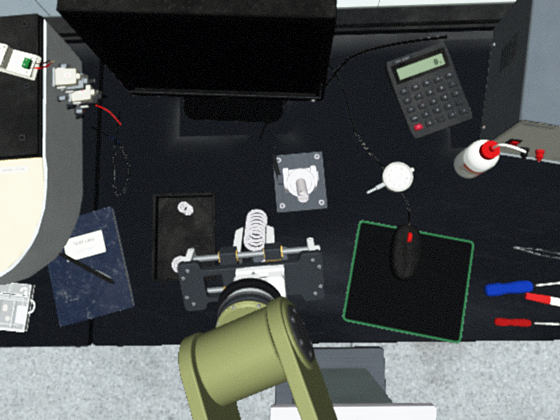

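```bash
python3 - <<'E'
from h import *
s=load("scene0.npz")["img"];t=load("top0.npz")["img"];w=load("wrist3.npz")["img"]
f=lambda i,v,u,n=40:cv2.resize(i[v:v+n,u:u+n],(n*15,n*15),interpolation=cv2.INTER_CUBIC)[:,:,::-1]
cv2.imwrite("pics/z_s.png",f(s,191,240));cv2.imwrite("pics/z_t.png",f(t,167,280));cv2.imwrite("pics/z_w.png",f(w,165,190,))
E
```

```text
(no output)
```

View pics/z_s.png

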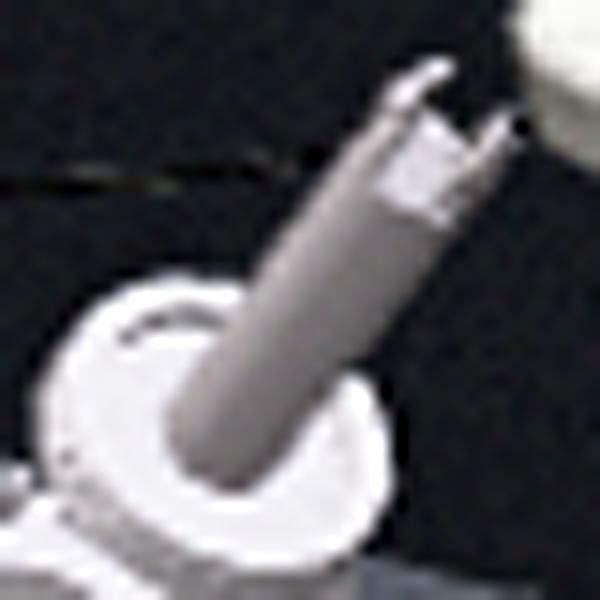

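View pics/z_t.png

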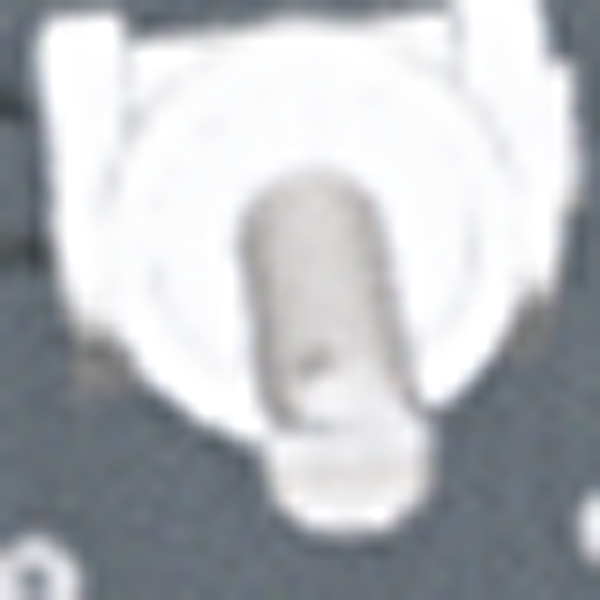

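View pics/z_w.png

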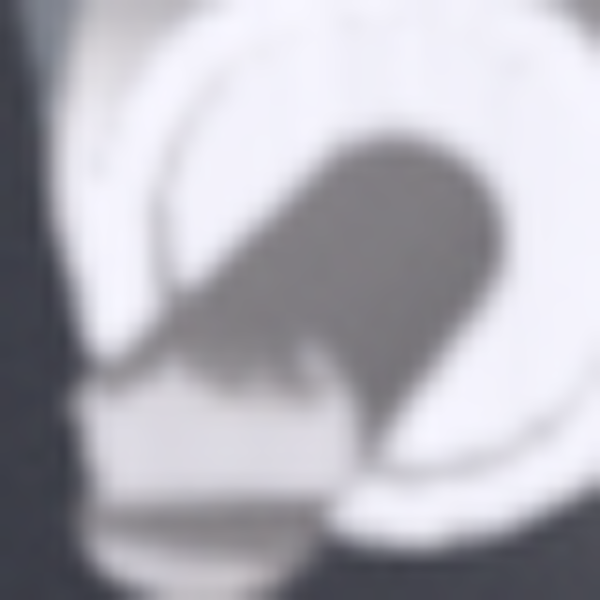

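```bash
cat > fit.py <<'E'
from h import *
from scipy.optimize import least_squares
np.set_printoptions(precision=2,suppress=True)
s=load("scene0.npz");t=load("top0.npz");w=load("wrist3.npz")
H=w["hand_eye"]; Rc=w["Rt"]@H[:3,:3]; o=w["p"]+w["Rt"]@H[:3,3]
w["R"]=Rc.T; w["t"]=-Rc.T@o
off=dict(s=(240,191),t=(280,167),w=(190,165)); cam=dict(s=s,t=t,w=w)
cv=lambda k,q:np.array([(q[0]+.5)/15-.5+off[k][0],(q[1]+.5)/15-.5+off[k][1]])
edges={'s':[[(362,135),(200,362)],[(440,240),(290,450)]],'w':[[(130,365),(315,165)],[(375,440),(490,285)]],'t':[[(248,230),(268,400)],[(380,230),(412,385)]]}
tips={'s':[(445,65),(510,120)]}
def frame(x):
    R,a=Rrod(x[3],x[4]); y=R[:,0]; xs=np.cross(y,a); return x[:3],xs,y,a
def silh(c,E,a,side,r=10):
    C=-c["R"].T@c["t"]; d=np.cross(a,C-E); d/=np.linalg.norm(d)
    return proj(c,E-20*a+side*r*d),proj(c,E-84*a+side*r*d)
def res(x,bias=None):
    E,xs,y,a=frame(x); out=[]
    for k in edges:
        c=cam[k]; b=0 
        S=[silh(c,E,a,1),silh(c,E,a,-1)]
        L=[]
        for p,q in S:
            n=np.array([-(q-p)[1],(q-p)[0]]);n/=np.linalg.norm(n); L.append((p,n))
        for e in edges[k]:
            pts=[cv(k,q) for q in e]
            ds=[[ (pt-p)@n for pt in pts] for p,n in L]
            out+=min(ds,key=lambda d:np.abs(d).sum())
    T=[proj(s,E+7*y),proj(s,E-7*y)]
    P=[cv('s',q) for q in tips['s']]
    if np.linalg.norm(T[0]-P[0])>np.linalg.norm(T[1]-P[0]): T=T[::-1]
    for a_,b_ in zip(T,P): out+=list((a_-b_)*.5)
    out.append((x[4]-3.85)/2); return out
if __name__=="__main__":
    r=least_squares(res,[535,91,147,32,3.85]); print(r.x,np.array(r.fun))
    np.save("fit.npy",r.x)
    E,xs,y,a=frame(r.x); print("seat",E-86*a,"axis",a)
    for k in cam:
        c=cam[k]; u,v=off[k]; im=cv2.resize(c["img"][v:v+40,u:u+40],(600,600),interpolation=cv2.INTER_CUBIC)[:,:,::-1].copy()
        def circ(ctr,rad,col):
            p=[((proj(c,ctr+rad*(np.cos(q)*xs+np.sin(q)*y))-[u,v]+.5)*15-.5) for q in np.linspace(0,6.28,60)]
            cv2.polylines(im,[np.array(p,int)],True,col,1)
        circ(E,7.8,(0,0,255));circ(E-5*a,10,(0,160,255));circ(E-86*a,10,(0,255,0));circ(E-80*a,27,(255,0,0));circ(E-80*a,21,(255,0,255))
        for q in(4,-4):
            p=[((proj(c,E-14*a+q*xs+h*y)-[u,v]+.5)*15) for h in(-9,9)]; cv2.polylines(im,[np.array(p,int)],False,(0,200,0),1)
        cv2.imwrite(f"pics/o_{k}.png",im)
    i=np.hstack([cv2.resize(cv2.imread(f"pics/o_{k}.png"),(400,400)) for k in("s","w")]);cv2.imwrite("pics/o.png",i)
E
python3 fit.py
```

```text
[534.56  88.2  150.37  29.1    3.74] [-0.33  0.07  0.65  0.66  0.72  0.42 -1.29 -0.76  0.58  0.28 -1.03 -1.08
  1.59 -0.09 -1.9  -0.13 -0.06]
seat [576.3   90.93  75.23] axis [-0.49 -0.03  0.87]
```

View pics/o.png

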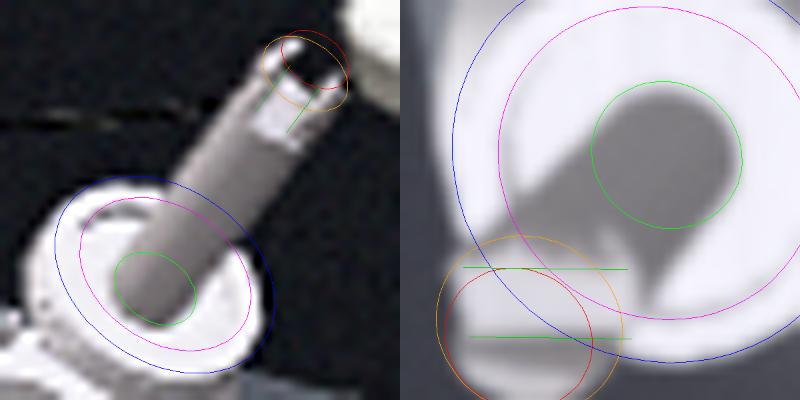

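View pics/o_t.png

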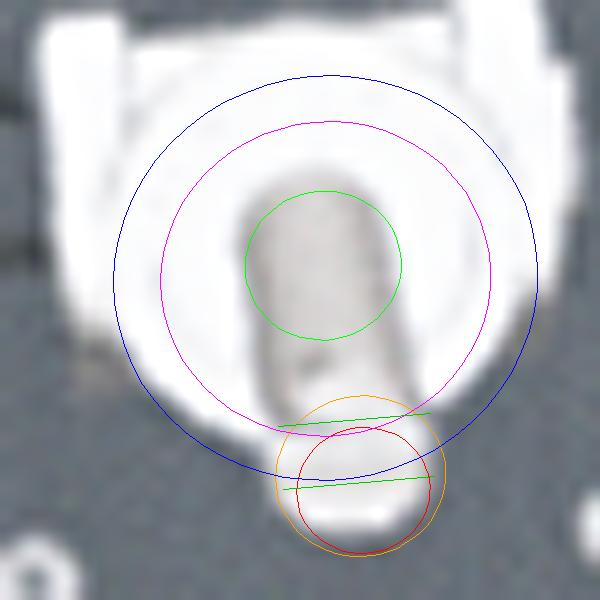

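```bash
cat > fit2.py <<'E'
from fit import *
# (cam, along-axis h from seat, radius, 'l/r/t/b', crop coord)
ex=[('s',6,27,'l',37),('s',6,27,'t',272),('s',6,27,'r',392),('s',0,10,'b',493),('s',0,10,'l',168),
('w',0,10,'t',132),('w',0,10,'r',503),('w',6,21,'l',162),('w',6,27,'b',548),('w',81,10,'l',75),
('t',0,10,'t',168),('t',6,21,'l',155),('t',6,21,'r',482),('t',86,7.8,'b',535)]
idx={'s':5,'t':7,'w':9}
def res2(x):
    E,xs,y,a=frame(x); seat=E-86*a; out=[]
    for k in edges:
        c=cam[k]; b=x[idx[k]:idx[k]+2]
        S=[silh(c,E,a,1),silh(c,E,a,-1)];L=[]
        for p,q in S:
            n=np.array([-(q-p)[1],(q-p)[0]]);n/=np.linalg.norm(n); L.append((p+b,n))
        for e in edges[k]:
            pts=[cv(k,q) for q in e]
            ds=[[ (pt-p)@n for pt in pts] for p,n in L]
            out+=min(ds,key=lambda d:np.abs(d).sum())
        out+=list(b/ (1.5))
    b=x[5:7]
    T=[proj(s,E+7*y)+b,proj(s,E-7*y)+b]; P=[cv('s',q) for q in tips['s']]
    if np.linalg.norm(T[0]-P[0])>np.linalg.norm(T[1]-P[0]): T=T[::-1]
    for a_,b_ in zip(T,P): out+=list((a_-b_)*.5)
    q=np.linspace(0,2*np.pi,181)
    for k,h,r,d,val in ex:
        X=(seat+h*a)[:,None]+r*(np.cos(q)*xs[:,None]+np.sin(q)*y[:,None])
        c=cam[k]; p=c["K"]@(c["R"]@X+c["t"][:,None]); p=p[:2]/p[2]+x[idx[k]:idx[k]+2,None]
        m={'l':p[0].min(),'r':p[0].max(),'t':p[1].min(),'b':p[1].max()}[d]
        out.append(m-((val+.5)/15-.5+off[k][0 if d in'lr' else 1]))
    out.append((x[4]-3.85)/1.5); return out
r=least_squares(res2,[535,91,147,32,3.85]+[0]*6,loss="soft_l1",f_scale=.5); print(r.x); print(np.array(r.fun))
J=np.linalg.inv(r.jac.T@r.jac); print("sd",np.sqrt(np.diag(J))[:5]*.5)
np.save("fit.npy",r.x[:5]); E,xs,y,a=frame(r.x); print("seat",E-86*a,"axis",a)
E
python3 fit2.py
```

```text
[537.8   88.34 146.37  29.59   3.32   0.3   -0.26  -0.42   0.14  -0.38
   0.05]
[-0.69 -0.49  0.25  0.07  0.2  -0.18  0.39 -0.   -1.44 -0.93 -0.25  0.04
  0.75  0.58 -0.89 -0.81 -0.28  0.09  1.09  0.37 -2.43  0.32  2.   -0.03
  0.23  0.12 -0.77 -0.19  0.67 -0.66 -0.15 -0.61  0.1   0.    0.11 -0.09
 -0.35]
sd [1.5  1.11 2.12 0.61 0.82]
seat [580.19  90.8   71.59] axis [-0.49 -0.03  0.87]
```

```bash
sed -i 's/E+7\*y/E+6.8*xs/;s/E-7\*y/E-6.8*xs/' fit.py fit2.py; sed -i 's/^r=least_squares(res2/if 1:\n  r=least_squares(res2/' fit2.py; python3 fit2.py; cat > ov.py <<'E'
import fit,numpy as np
E
sed -i 's/r=least_squares(res,\[535,91,147,32,3.85\]); print(r.x,np.array(r.fun))/class r: x=np.load("fit.npy")/; s/    np.save("fit.npy",r.x)/    pass/' fit.py; python3 fit.py; cd pics; python3 -c "
import cv2,numpy as np
cv2.imwrite('o2.png',np.hstack([cv2.resize(cv2.imread(f'o_{k}.png'),(266,266),interpolation=cv2.INTER_AREA) if 0 else cv2.resize(cv2.imread(f'o_{k}.png'),(400,400)) for k in 'st']))"
```

```text
[537.48  88.35 146.43  29.77   3.33   0.41  -0.28  -0.41   0.06  -0.35
   0.02]
[-0.53 -0.41  0.4   0.15  0.27 -0.19  0.51 -0.02 -1.4  -0.97 -0.23  0.01
  0.75  0.58 -0.9  -0.81 -0.27  0.04 -0.75  0.31 -0.34  0.37  2.14 -0.1
  0.35  0.06 -0.64 -0.19  0.7  -0.64 -0.12 -0.61  0.04 -0.    0.11 -0.01
 -0.35]
sd [1.49 1.11 2.15 0.63 0.82]
seat [580.11  90.83  71.78] axis [-0.5  -0.03  0.87]
seat [580.11  90.83  71.78] axis [-0.5  -0.03  0.87]
```

View pics/o2.png

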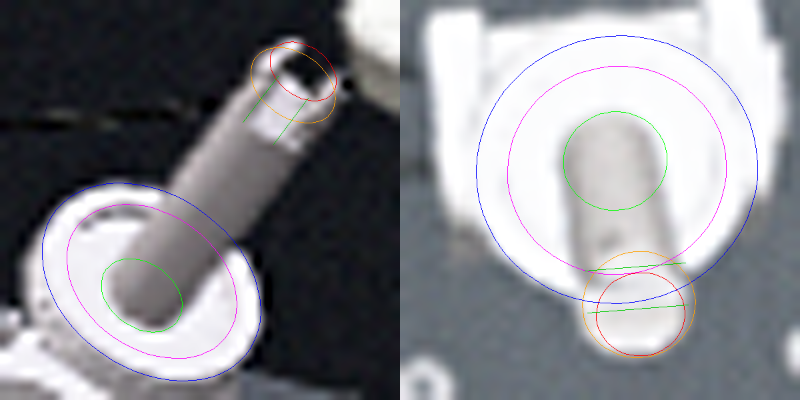

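View pics/o_w.png

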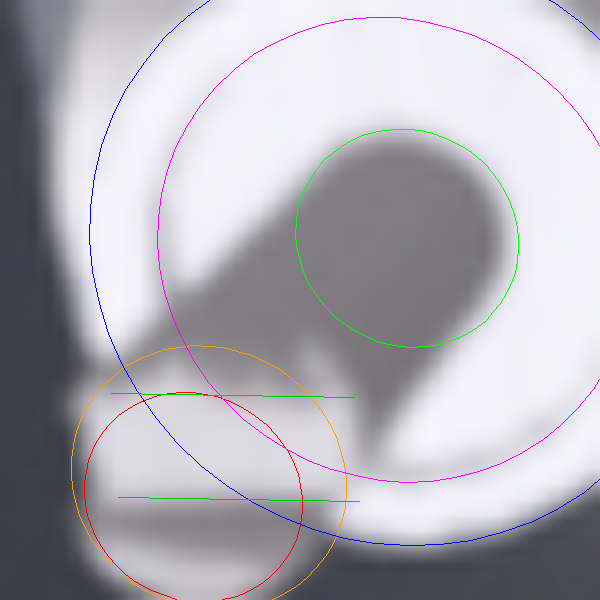

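```bash
python3 - <<'E'
from h import *
np.set_printoptions(precision=2,suppress=True)
w=load("w2.npz");H=w["hand_eye"];K=w["K"]
def at(u,v,y):
    r=H[:3,:3]@np.linalg.solve(K,[u,v,1.]);o=H[:3,3];return o+r*(y-o[1])/r[1]
print("tang ctr",at(275.2,273.8,-26))
def pr(X):
    p=K@(H[:3,:3].T@(np.array(X)-H[:3,3]));return p[:2]/p[2]
f=lambda p:(p-[230,200]+.5)*6
for y in(-26,-28,52): print(y,[f(pr([16.5*np.cos(q),y,16.5*np.sin(q)])) for q in(0,np.pi/2,np.pi,-np.pi/2)])
r,a=Rrod(29.8,3.6); E=np.array([537.5,88.4,146.4]); print(a)
go(E+a*(52+15),r)
print(E+a*67)
E
```

```text
tang ctr [ -0.53 -26.     0.04]
-26 [array([455.18, 446.22]), array([280.13, 283.25]), array([104.55, 446.15]), array([279.6 , 600.48])]
-28 [array([457.3 , 456.39]), array([280.23, 291.78]), array([102.63, 456.31]), array([279.7, 612.1])]
52 [array([398.63, 174.66]), array([277.31,  57.52]), array([155.73, 174.62]), array([277.05, 287.43])]
[-0.5  -0.03  0.87]
clock 5.82 dp [-81.   68.5   5.5] turn [2.36 0.33 0.18] F [ 0.2  0.1 -2. ] j [ 0.34 -0.16  1.97 -0.2   0.8  -1.19] pos [466.9 164.9 265.4]
[504.27  86.31 204.54]
```

Call:
servo_tool --commands '[{"dp":[-18,6,1],"turn":[0.6,0.1,0]},{"dp":[-36,12,2],"turn":[1.2,0.2,0.1]},{"dp":[-54,18,3],"turn":[1.8,0.3,0.1]},{"dp":[-72,26,5],"turn":[2.4,0.3,0.2]},{"dp":[-80,35,5.5],"turn":[2.4,0.3,0.2]}]'

```text
clock: 6.23
eef_pos: [487.1, 85.3, 232.7]
eef_rot: [-2.089, -0.0, 1.632]
wrist_force: [0.6, 0.5, -0.3]
finger_gap: 32.2
```

Call:
servo_tool --commands '[{"dp":[0,10,0],"turn":[0,0,0]},{"dp":[0,20,0],"turn":[0,0,0]}]'

```text
clock: 6.4
eef_pos: [497.8, 86.2, 214.6]
eef_rot: [-2.088, -0.001, 1.631]
wrist_force: [-0.4, 0.1, -1.3]
finger_gap: 32.3
```

```bash
python3 - <<'E'
from h import *
from cell import manip
r,a=Rrod(29.8,3.6); E=np.array([537.5,88.4,146.4]); 
go(E+a*(52+15)+.7*r[:,0],r)
for n in("wrist","scene","top"):
    s,p,R=st(); c=manip.camera(n); np.savez(n+"4.npz",p=p,Rt=R,**c)
    u,v=dict(wrist=(200,150),scene=(225,140),top=(250,150))[n]
    cv2.imwrite(f"pics/{n}4.png",cv2.resize(c["img"][v:v+120,u:u+130],None,fx=5,fy=5,interpolation=cv2.INTER_CUBIC)[:,:,::-1])
go(E+a*(52+15)+.7*r[:,0],r)
E
```

```text
clock 6.40 dp [ 0.4 12.  -0.7] turn [-0.15 -0.17 -0.03] F [-0.4  0.1 -1.3] j [ 0.11 -0.08  2.01 -0.04  0.7  -1.49] pos [497.8  86.2 214.6]
clock 6.55 dp [-0.2 12.2 -1.4] turn [-0.24 -0.06 -0.01] F [ 0.1 -0.  -0.8] j [ 0.11 -0.08  2.01 -0.04  0.7  -1.5 ] pos [497.   86.7 214.4]
```

View pics/wrist4.png

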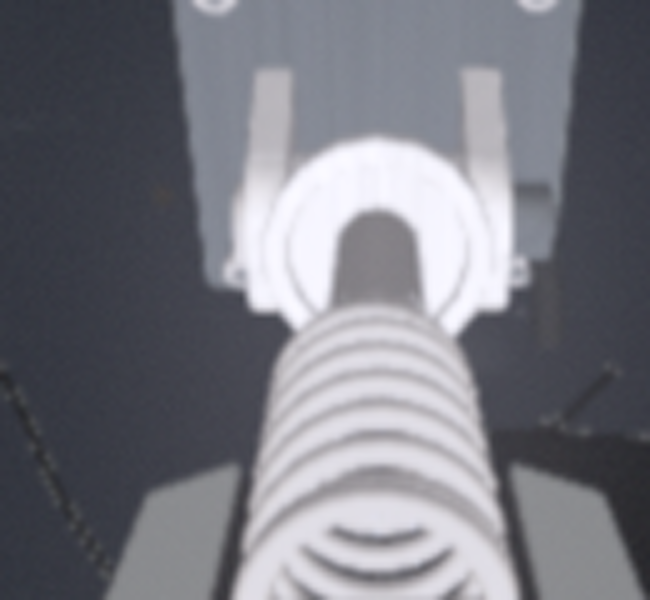

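View pics/scene4.png

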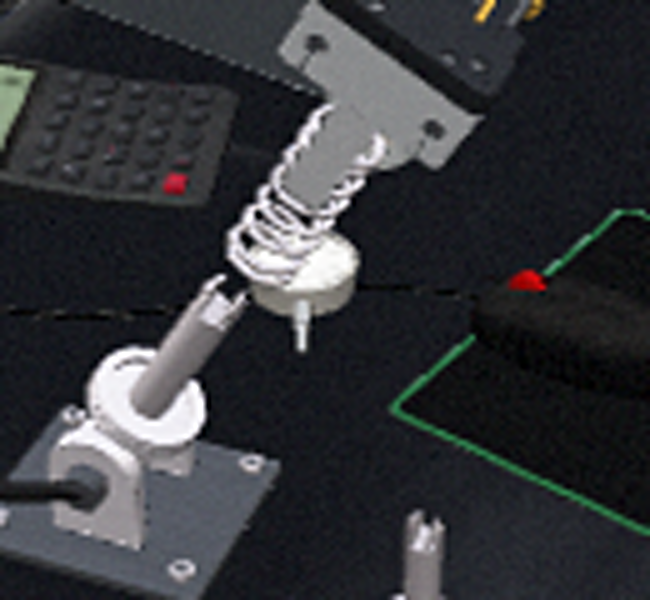

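View pics/top4.png

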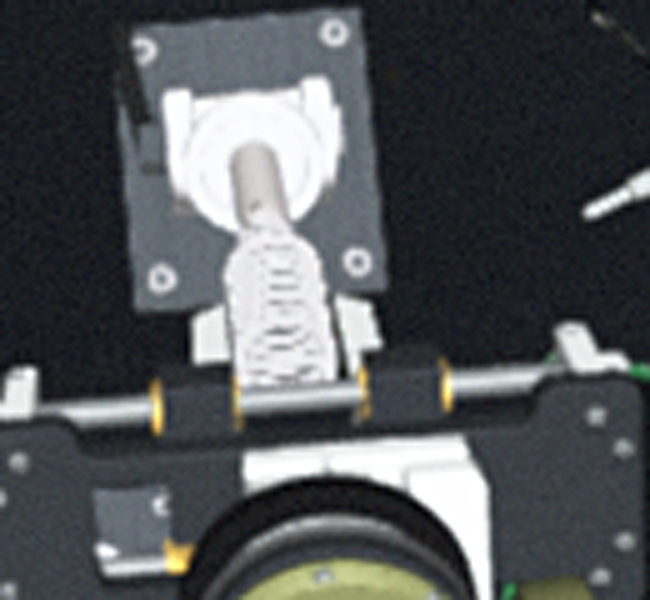

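```bash
python3 - <<'E'
from h import *
s=load("scene4.npz"); s0=load("scene0.npz")
def bands(c,p,R,E,rr,a,name,u,v,n=60,k=10):
    im=cv2.resize(c["img"][v:v+n,u:u+n],(n*k,n*k),interpolation=cv2.INTER_CUBIC)[:,:,::-1].copy()
    q=np.linspace(0,2*np.pi,60)
    def circ(ctr,X,Y,rad,col):
        P=[(proj(c,ctr+rad*(np.cos(t)*X+np.sin(t)*Y))-[u,v]+.5)*k for t in q]
        cv2.polylines(im,[np.array(P,int)],True,col,1)
    for y in(-28,-20,52,48): circ(p+R@np.array([-.7,y,0]),R[:,0],R[:,2],16.5,(0,255,255))
    circ(E,rr[:,0],rr[:,2],7.8,(0,0,255));circ(E-5*a,rr[:,0],rr[:,2],10,(0,160,255));circ(E-86*a,rr[:,0],rr[:,2],10,(0,255,0));circ(E-80*a,rr[:,0],rr[:,2],27,(255,0,0))
    cv2.imwrite(name,im)
r,a=Rrod(29.8,3.6);E=np.array([537.5,88.4,146.4])
bands(s,s["p"],s["Rt"],E,r,a,"pics/ov4.png",240,155)
w=load("wrist4.npz");H=w["hand_eye"];Rc=w["Rt"]@H[:3,:3];o=w["p"]+w["Rt"]@H[:3,3];w["R"]=Rc.T;w["t"]=-Rc.T@o
bands(w,w["p"],w["Rt"],E,r,a,"pics/ov4w.png",240,175,80,7)
E
```

```text
(no output)
```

View pics/ov4.png

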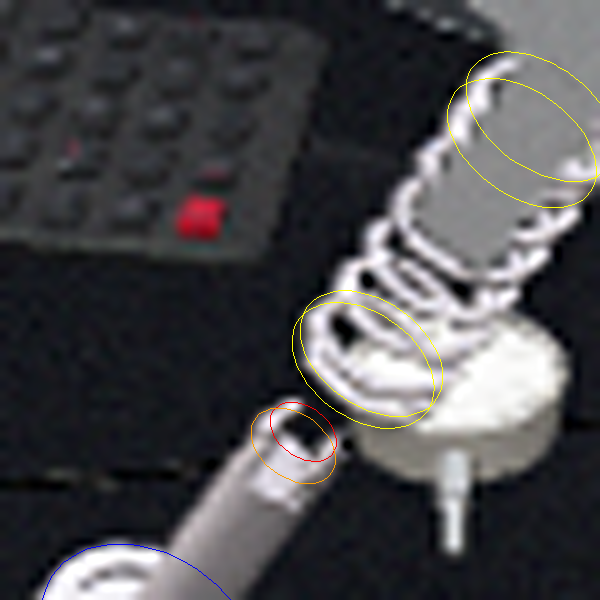

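View pics/ov4w.png

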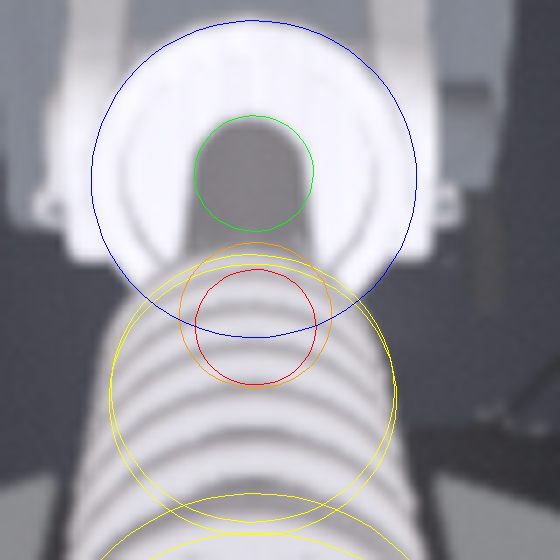

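Call:
servo_tool --commands '[{"dp":[-0.2,4,-1.4],"turn":[-0.2,0,0]},{"dp":[-0.2,11,-1.4],"turn":[-0.2,0,0]},{"dp":[-0.2,18,-1.4],"turn":[-0.2,0,0]},{"dp":[-0.2,25,-1.4],"turn":[-0.2,0,0]},{"dp":[-0.2,32,-1.4],"turn":[-0.2,0,0]}]'

```text
clock: 6.97
eef_pos: [514.2, 87.7, 186.5]
eef_rot: [-2.09, -0.0, 1.633]
wrist_force: [0.3, -0.2, 0.3]
finger_gap: 32.4
```

```bash
python3 - <<'E'
from h import *
r,a=Rrod(29.8,3.6); E=np.array([537.5,88.4,146.4]); 
go(E+a*(52-10)+.7*r[:,0],r)
E
```

```text
clock 6.97 dp [-0.1  4.4 -0.3] turn [-0.05 -0.05 -0.  ] F [ 0.3 -0.2  0.3] j [ 0.11 -0.01  2.01 -0.04  0.62 -1.49] pos [514.2  87.7 186.5]
```

Call:
servo_tool --commands '[{"dp":[0,6,0],"turn":[0,0,0]},{"dp":[0,12,0],"turn":[0,0,0]},{"dp":[0,18,0],"turn":[0,0,0]},{"dp":[0,24,0],"turn":[0,0,0]},{"dp":[0,28,0],"turn":[0,0,0]}]'

```text
clock: 7.38
eef_pos: [528.3, 88.5, 161.5]
eef_rot: [-2.09, -0.0, 1.633]
wrist_force: [0.5, -0.2, -1.7]
finger_gap: 31.6
```

```bash
python3 - <<'E'
from h import *
from cell import manip
r,a=Rrod(29.8,3.6); E=np.array([537.5,88.4,146.4]); 
go(E+a*(52-80)+.7*r[:,0],r)
for n in("wrist","scene"):
    s,p,R=st(); c=manip.camera(n); np.savez(n+"5.npz",p=p,Rt=R,**c)
    u,v=dict(wrist=(200,180),scene=(225,140),top=(250,150))[n]
    cv2.imwrite(f"pics/{n}5.png",cv2.resize(c["img"][v:v+120,u:u+130],None,fx=5,fy=5,interpolation=cv2.INTER_CUBIC)[:,:,::-1])
E
```

```text
clock 7.38 dp [-0.  45.6 -0.5] turn [-0.08 -0.05 -0.  ] F [ 0.5 -0.2 -1.7] j [ 0.11  0.06  2.   -0.04  0.56 -1.49] pos [528.3  88.5 161.5]
```

View pics/wrist5.png

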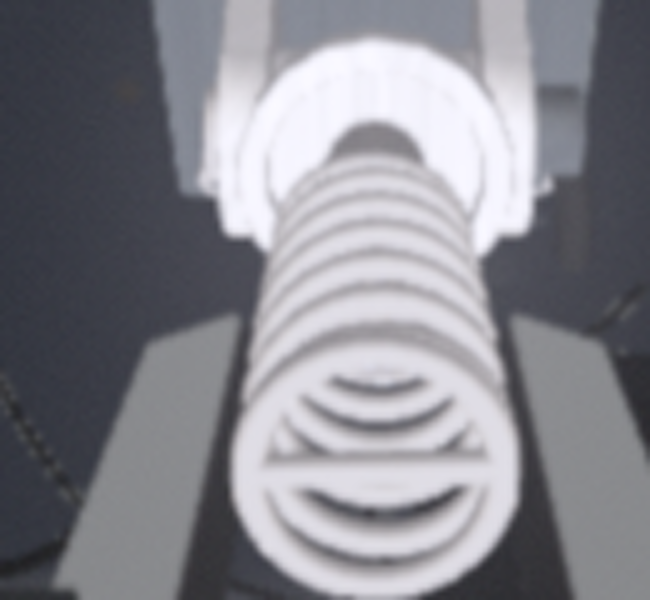

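View pics/scene5.png

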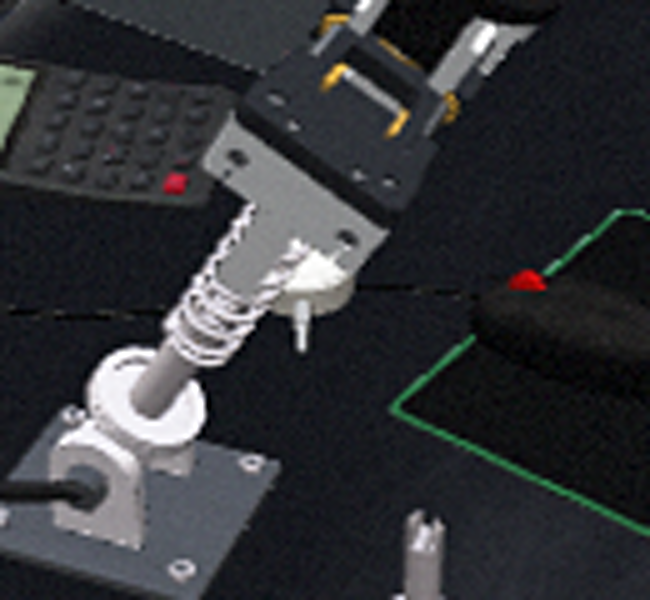

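The spring is threaded about 34 mm and centred, with the tang level. I'll continue.

Call:
servo_tool --commands '[{"dp":[0,8,-0.4],"turn":[0,0,0]},{"dp":[0,16,-0.4],"turn":[0,0,0]},{"dp":[0,24,-0.4],"turn":[0,0,0]},{"dp":[0,32,-0.4],"turn":[0,0,0]},{"dp":[0,37,-0.4],"turn":[0,0,0]}]'

```text
clock: 7.9
eef_pos: [546.9, 89.7, 128.3]
eef_rot: [-2.088, -0.0, 1.633]
wrist_force: [-0.1, 0.3, -1.5]
finger_gap: 31.9
```

```bash
python3 - <<'E'
from h import *
from cell import manip
r,a=Rrod(29.8,3.6); E=np.array([537.5,88.4,146.4]); 
go(E+a*(52-86)+.7*r[:,0],r); s=manip.read_state(); print(s["moment"],s["finger_gap"])
for n in("wrist",):
    s,p,R=st(); c=manip.camera(n); np.savez(n+"6.npz",p=p,Rt=R,**c)
    u,v=dict(wrist=(200,180),scene=(225,140),top=(250,150))[n]
    cv2.imwrite(f"pics/{n}6.png",cv2.resize(c["img"][v:v+120,u:u+130],None,fx=5,fy=5,interpolation=cv2.INTER_CUBIC)[:,:,::-1])
E
```

```text
clock 7.90 dp [ 0.  13.5 -0.8] turn [-0.17 -0.06 -0.01] F [-0.1  0.3 -1.5] j [ 0.11  0.16  1.99 -0.05  0.48 -1.49] pos [546.9  89.7 128.3]
[-0.00789895  0.18471892 -0.01857458] 31.93439314956075
```

View pics/wrist6.png

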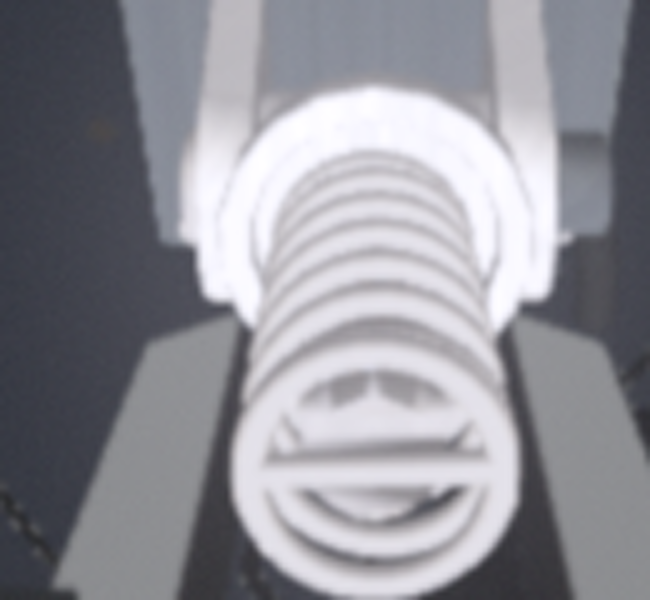

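```bash
python3 - <<'E'
from h import *
w=load("wrist6.npz"); g=np.clip((w["img"][240:300,245:305].astype(float)-60)/195,0,1)**1.5*255
cv2.imwrite("pics/z6.png",cv2.resize(g.astype(np.uint8),None,fx=11,fy=10,interpolation=cv2.INTER_CUBIC)[:,:,::-1])
E
```

```text
(no output)
```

View pics/z6.png

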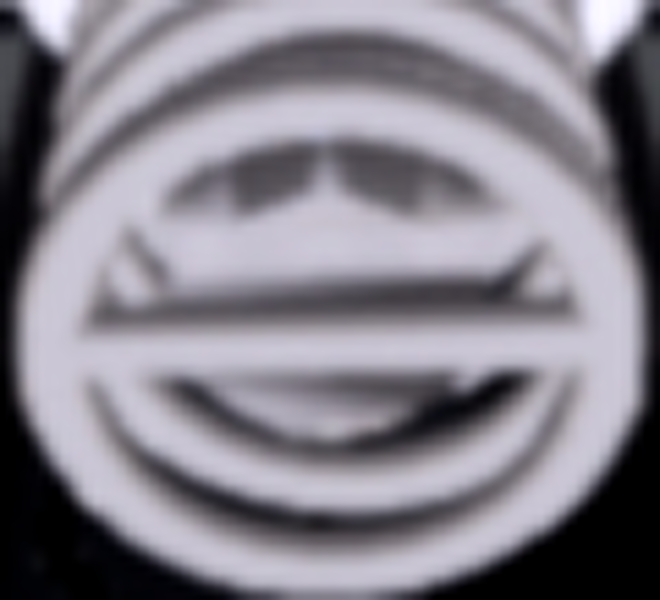

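Tang is nearly parallel to the slot, about 3° off, and lies over it. Next I'll advance slowly and check the force.

Call:
servo_tool --commands '[{"dp":[0,2.5,-0.8],"turn":[0,0,0]},{"dp":[0,5,-0.8],"turn":[0,0,0]},{"dp":[0,7,-0.8],"turn":[0,0,0]},{"dp":[0,9,-0.8],"turn":[0,0,0]}]'

```text
clock: 8.28
eef_pos: [552.1, 90.0, 120.3]
eef_rot: [-2.087, -0.0, 1.633]
wrist_force: [0.5, -0.4, -0.4]
finger_gap: 32.1
```

```bash
python3 - <<'E'
from h import *
r,a=Rrod(29.8,3.6); E=np.array([537.5,88.4,146.4]); 
go(E+a*(52-86)+.7*r[:,0],r);s,p,R=st(); print(R.T@s["wrist_force"],s["moment"])
E
```

```text
clock 8.28 dp [ 0.1  4.1 -0.2] turn [-0.2  -0.06 -0.01] F [ 0.5 -0.4 -0.4] j [ 0.11  0.18  1.98 -0.05  0.47 -1.49] pos [552.1  90.  120.3]
[-0.40706981  0.54609502 -0.25241816] [ 0.04705898  0.15898611 -0.04620514]
```

Call:
servo_tool --commands '[{"dp":[0,1.5,0],"turn":[0,0,0]},{"dp":[0,3,0],"turn":[0,0,0]},{"dp":[0,4.5,0],"turn":[0,0,0]}]'

```text
clock: 8.53
eef_pos: [554.5, 90.2, 116.5]
eef_rot: [-2.088, -0.0, 1.633]
wrist_force: [-0.0, -0.3, 0.9]
finger_gap: 32.0
```

```bash
python3 - <<'E'
from h import *
from cell import manip
r,a=Rrod(29.8,3.6); E=np.array([537.5,88.4,146.4]); 
go(E+a*(52-86)+.7*r[:,0],r);s,p,R=st(); print(R.T@s["wrist_force"],s["moment"])
for n in("wrist","scene"):
    s,p,R=st(); c=manip.camera(n); np.savez(n+"7.npz",p=p,Rt=R,**c)
    u,v=dict(wrist=(215,200),scene=(225,170))[n]
    cv2.imwrite(f"pics/{n}7.png",cv2.resize(c["img"][v:v+100,u:u+120],None,fx=6,fy=6,interpolation=cv2.INTER_CUBIC)[:,:,::-1])
E
```

```text
clock 8.53 dp [ 0.  -0.5 -0.1] turn [-0.18 -0.05 -0.01] F [-0.  -0.3  0.9] j [ 0.11  0.19  1.98 -0.05  0.46 -1.49] pos [554.5  90.2 116.5]
[-0.27299464 -0.78961992 -0.38138637] [-0.08039125  0.23963348 -0.02654696]
```

View pics/wrist7.png

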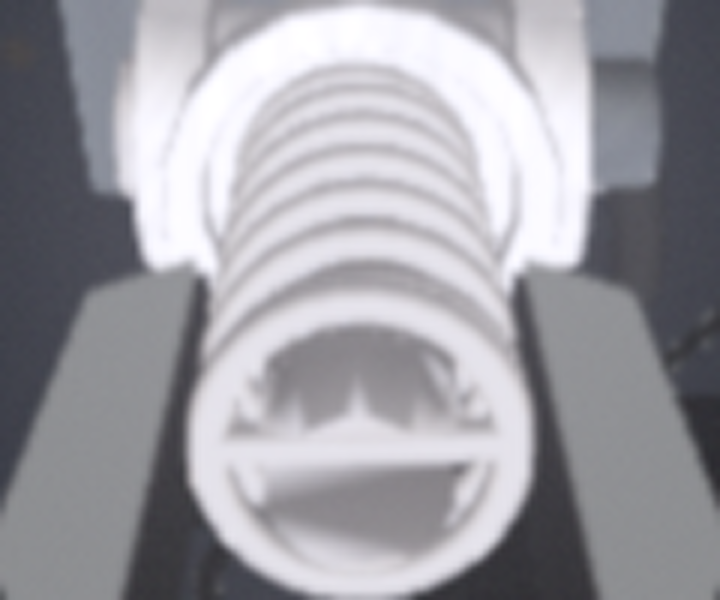

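View pics/scene7.png

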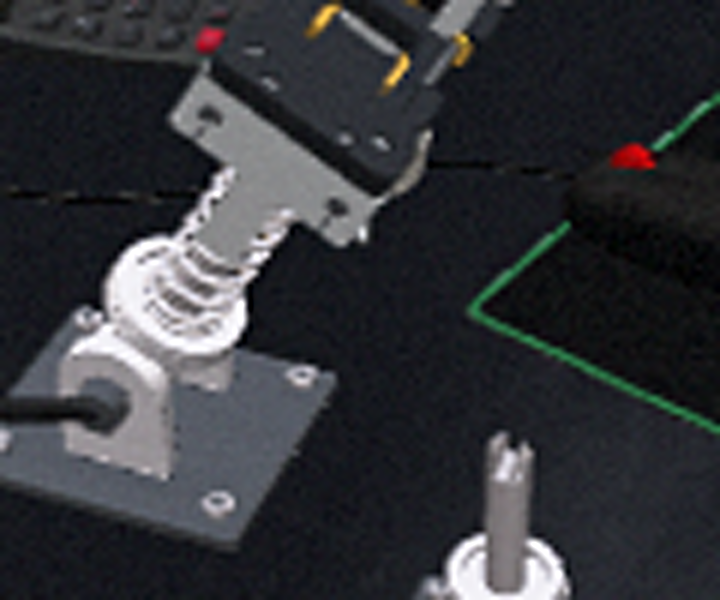

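Tang is inside the slot. I'll press in 1 mm steps until the floor is felt.

Call:
servo_tool --commands '[{"dp":[0,1,0],"turn":[0,0,0]},{"dp":[0,2,0],"turn":[0,0,0]},{"dp":[0,2,0],"turn":[0,0,0]}]'

```text
clock: 8.88
eef_pos: [555.5, 90.2, 114.6]
eef_rot: [-2.088, -0.0, 1.633]
wrist_force: [-2.9, -1.1, 2.0]
finger_gap: 32.2
```

```bash
cat > f.py <<'E'
from h import *
np.set_printoptions(precision=2,suppress=True)
r,a=Rrod(29.8,3.6); E=np.array([537.5,88.4,146.4]); 
go(E+a*(52-86)+.7*r[:,0],r)
from cell import manip
s,p,R=st(); print("tool F",R.T@s["wrist_force"],s["moment"])
E
python3 f.py
```

```text
clock 8.88 dp [ 0.1 -2.5 -0.1] turn [-0.19 -0.06 -0.01] F [-2.9 -1.1  2. ] j [ 0.11  0.2   1.98 -0.05  0.45 -1.49] pos [555.5  90.2 114.6]
tool F [-0.94 -3.21  1.6 ] [-0.06  0.27 -0.04]
```

Contact at about 3 N with the expected stiffness. I'll ease back to a light touch before letting go, so the spring doesn't hop.

Call:
servo_tool --commands '[{"dp":[0,-1.2,0],"turn":[0,0,0]},{"dp":[0,-2.2,0],"turn":[0,0,0]},{"dp":[0,-2.2,0],"turn":[0,0,0]}]'

```text
clock: 9.13
eef_pos: [554.3, 90.1, 116.8]
eef_rot: [-2.088, -0.0, 1.633]
wrist_force: [-0.9, 0.0, -0.0]
finger_gap: 32.0
```

```bash
python3 f.py
```

```text
clock 9.13 dp [ 0.1 -0.1 -0.1] turn [-0.18 -0.06 -0.01] F [-0.9  0.  -0. ] j [ 0.11  0.19  1.98 -0.05  0.46 -1.49] pos [554.3  90.1 116.8]
tool F [ 0.1  -0.44  0.83] [0.02 0.24 0.03]
```

Call:
servo_tool --commands '[{"dp":[0,0,0],"turn":[0,0,0]},{"dp":[0,0,0],"turn":[0,0,0]},{"dp":[0,0,0],"turn":[0,0,0]},{"dp":[0,0,0],"turn":[0,0,0]},{"dp":[0,0,0],"turn":[0,0,0]}]' --grip -0.3

```text
clock: 9.55
eef_pos: [554.3, 90.1, 116.7]
eef_rot: [-2.088, -0.0, 1.633]
wrist_force: [-0.1, -0.2, 0.2]
finger_gap: 60.0
```

```bash
python3 f.py; python3 - <<'E'
from h import *
from cell import manip
for n in("wrist","scene"):
    s,p,R=st(); c=manip.camera(n); np.savez(n+"8.npz",p=p,Rt=R,**c)
    u,v=dict(wrist=(215,200),scene=(225,170))[n]
    cv2.imwrite(f"pics/{n}8.png",cv2.resize(c["img"][v:v+100,u:u+120],None,fx=6,fy=6,interpolation=cv2.INTER_CUBIC)[:,:,::-1])
E
```

```text
clock 9.55 dp [ 0.1 -0.2 -0.1] turn [-0.18 -0.06 -0.01] F [-0.1 -0.2  0.2] j [ 0.11  0.19  1.98 -0.05  0.46 -1.49] pos [554.3  90.1 116.7]
tool F [-0.18 -0.25  0.04] [-0.   0.1 -0. ]
```

View pics/wrist8.png

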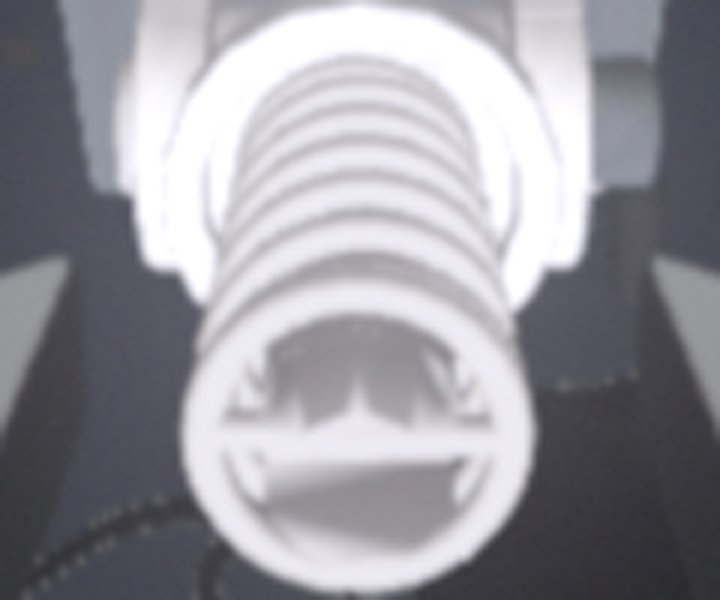

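View pics/scene8.png

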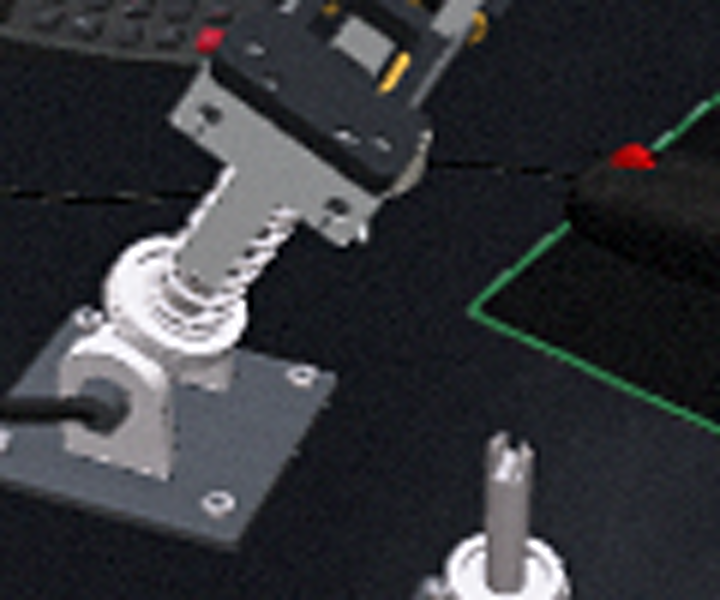

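Released and settled, with the tang still in the slot. I'll back straight out along the rod and inspect.

Call:
servo_tool --commands '[{"dp":[0,-8,0],"turn":[0,0,0]},{"dp":[0,-20,0],"turn":[0,0,0]},{"dp":[0,-40,0],"turn":[0,0,0]},{"dp":[0,-65,0],"turn":[0,0,0]},{"dp":[0,-85,0],"turn":[0,0,0]}]'

```text
clock: 10.07
eef_pos: [511.6, 87.5, 192.2]
eef_rot: [-2.088, -0.0, 1.633]
wrist_force: [0.5, -0.6, 0.3]
finger_gap: 61.5
```

Call:
servo_tool --commands '[{"dp":[0,-15,0],"turn":[0,0,0]},{"dp":[0,-25,0],"turn":[0,0,0]}]'

```text
clock: 10.23
eef_pos: [498.7, 86.7, 216.2]
eef_rot: [-2.091, -0.001, 1.633]
wrist_force: [0.4, -0.2, 0.1]
finger_gap: 61.3
```

```bash
python3 f.py; python3 - <<'E'
from h import *
from cell import manip
r,a=Rrod(29.8,3.6);E=np.array([537.5,88.4,146.4]); seat=E-86*a
for n in("wrist","scene","top"):
    s,p,R=st(); c=manip.camera(n); np.savez(n+"9.npz",p=p,Rt=R,**c)
    if n=="wrist":
        H=c["hand_eye"];Rc=R@H[:3,:3];c["R"]=Rc.T;c["t"]=-Rc.T@(p+R@H[:3,3])
    u,v=dict(wrist=(235,165),scene=(230,185),top=(270,145))[n]; n_=70;k=8
    im=cv2.resize(c["img"][v:v+n_,u:u+n_],None,fx=k,fy=k,interpolation=cv2.INTER_CUBIC)[:,:,::-1].copy()
    cv2.imwrite(f"pics/{n}9.png",im)
    for h,rad,col in((80,16.5,(0,0,255)),(0,16.5,(0,255,0)),(90,16.5,(0,200,255)),(6,27,(255,0,0))):
        P=[(proj(c,seat+h*a+rad*(np.cos(t)*r[:,0]+np.sin(t)*r[:,2]))-[u,v]+.5)*k for t in np.linspace(0,6.28,60)]
        cv2.polylines(im,[np.array(P,int)],True,col,1)
    cv2.imwrite(f"pics/{n}9o.png",im)
E
```

```text
clock 10.23 dp [ -0.1 113.8   1. ] turn [-0.01 -0.06  0.01] F [ 0.4 -0.2  0.1] j [ 0.11 -0.08  2.01 -0.04  0.7  -1.5 ] pos [498.7  86.7 216.2]
tool F [-0.27  0.08 -0.44] [0.04 0.09 0.02]
```

View pics/wrist9o.png

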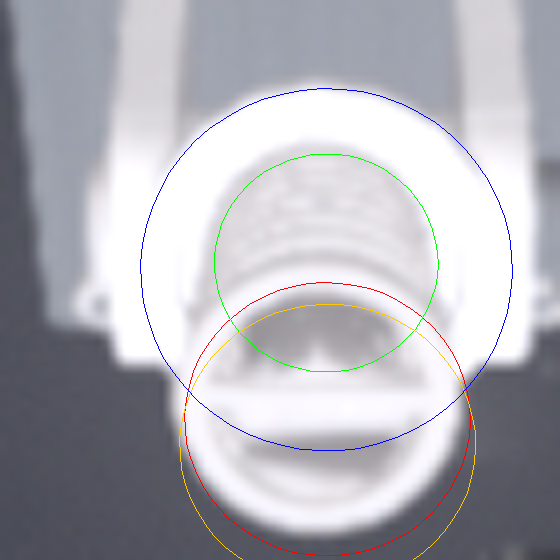

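View pics/scene9o.png

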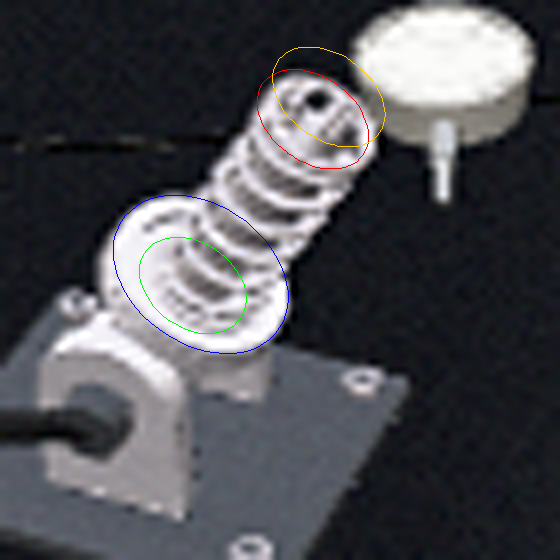

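View pics/wrist9.png

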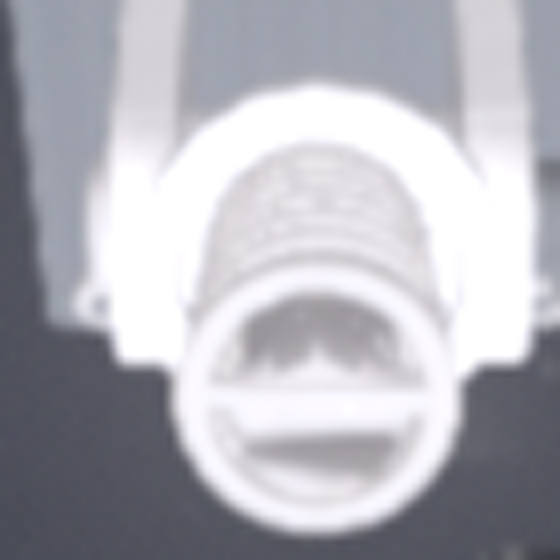

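View pics/top9o.png

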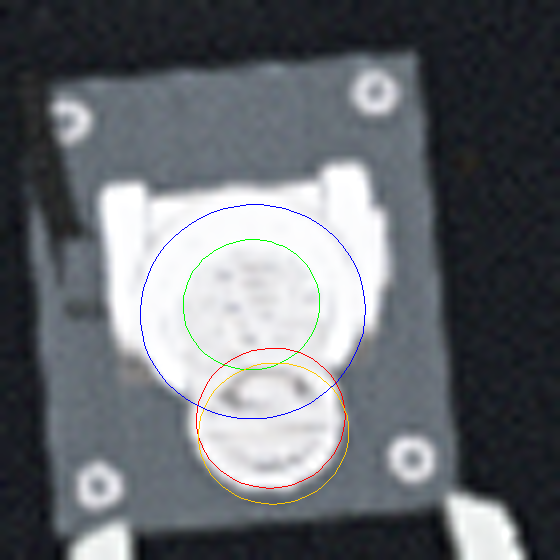

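```bash
python3 - <<'E'
from h import *
r,a=Rrod(29.8,3.6);E=np.array([537.5,88.4,146.4]); seat=E-86*a
for n in("wrist9","top9","scene9","wrist3"):
    c=load(n+".npz"); W=cloud(c)
    if n[0]=="w":
        H=c["hand_eye"]; W=(W@H[:3,:3].T+H[:3,3])@c["Rt"].T+c["p"]
    q=(W.reshape(-1,3)-seat); L=np.stack([q@r[:,0],q@r[:,2],q@a],1)
    L=L[~np.isnan(L[:,0])]; L=L[(np.abs(L[:,0])<32)&(np.abs(L[:,1])<32)&(L[:,2]>-8)&(L[:,2]<100)]
    rr=np.hypot(L[:,0],L[:,1])
    cup=L[(rr>22)&(rr<27)&(np.abs(L[:,2]-6)<7)][:,2]
    top=L[(L[:,2]>70)]
    print(n,len(L),"cup rim med",np.median(cup),len(cup),"top pct",np.percentile(top[:,2],[10,50,90,98]),"n",len(top),"centre xz",(top[top[:,2]>np.percentile(top[:,2],50)][:,:2]).mean(0))
    print(np.histogram(L[:,2],bins=np.arange(60,100,2)))
E
```

```text
wrist9 1995 cup rim med 5.465438169578679 360 top pct [73.79696953 79.11055791 83.74074225 85.86634134] n 859 centre xz [-1.54608097  2.61273738]
(array([ 30,  45,  36,  20,  13,  45,  45,  42,  68, 420, 104,  54,  68,
        13,   0,   0,   0,   0,   0]), array([60, 62, 64, 66, 68, 70, 72, 74, 76, 78, 80, 82, 84, 86, 88, 90, 92,
       94, 96, 98]))
top9 820 cup rim med 6.786103730253126 124 top pct [73.4274323  79.94409786 84.2095673  88.01878862] n 251 centre xz [ 0.44850647 -1.07958258]
(array([ 5,  8,  2,  9, 12,  8, 21,  7, 17, 74, 65, 29, 18,  6,  6,  0,  0,
        0,  0]), array([60, 62, 64, 66, 68, 70, 72, 74, 76, 78, 80, 82, 84, 86, 88, 90, 92,
       94, 96, 98]))
scene9 682 cup rim med 6.4399527843815045 109 top pct [73.61651564 80.36912538 85.24214016 87.22770617] n 148 centre xz [1.46996916 3.02142583]
(array([20, 14, 10,  6,  1,  4, 15, 10, 11, 22, 54, 14, 11,  6,  1,  0,  0,
        0,  0]), array([60, 62, 64, 66, 68, 70, 72, 74, 76, 78, 80, 82, 84, 86, 88, 90, 92,
       94, 96, 98]))
wrist3 1444 cup rim med 5.485263580688499 351 top pct [71.354814   78.87931264 85.37546329 86.62315877] n 291 centre xz [-0.38894052  1.56105866]
(array([13,  6, 13,  6, 11, 56, 51, 22,  9, 18, 32, 40, 44, 19,  0,  0,  0,
        0,  0]), array([60, 62, 64, 66, 68, 70, 72, 74, 76, 78, 80, 82, 84, 86, 88, 90, 92,
       94, 96, 98]))
```

Depth along the rod puts the cup rim at 5.5 mm (nominal 6) and the spring's top ring and tang at 78–80 mm (80 when home; a snagged spring would read 90). The prongs reach about 86 mm, and the gripper is clear. I'll hand in after a last comparison of the bystanders.

```bash
python3 - <<'E'
from h import *
from cell import manip
a,b=load("top0.npz")["img"],load("top9.npz")["img"]
d=np.abs(a.astype(int)-b).max(2)
for n,(v,V,u,U) in dict(slim=(198,220,175,196),gauge=(155,198,362,418),plate=(145,215,268,290)).items(): print(n,d[v:V,u:U].mean())
s0,s9=load("scene0.npz")["img"],load("scene9.npz")["img"]; d=np.abs(s0.astype(int)-s9).max(2)
print("scene short",d[325:355,252:276].mean(),"slim",d[302:328,205:221].mean(),"lever/cheek",d[232:255,220:240].mean())
s=manip.read_state(); print(s["clock"],s["finger_gap"],s["wrist_force"])
manip.sign_off()
E
```

```text
slim 4.6558441558441555
gauge 4.302740863787376
plate 8.236363636363636
scene short 3.8833333333333333 slim 3.7908653846153846 lever/cheek 4.3478260869565215
10.3833 61.52831240896234 [-0.30223306 -0.8755154  -0.82323894]
the job is handed in; nothing more can be done
```

The tall spring is seated in the cup of the larger stand with its tang in the slot. I let go of it and handed the job in at 10.4 s; the hand-in gives no verdict.

I gripped the spring near its top with the jaws in line with the tang, then threaded it along the rod. The tang went straight into the slot without snagging. I pressed to about 3 N on the cup floor, eased off to a light touch, let go and backed straight out.

**Last checks:**
- **Seating:** depth along the rod put the cup rim at 5.5 mm (nominal 6) and the spring's top at 78–80 mm (80 when home, about 90 if snagged).
- **Tang:** the wrist camera showed it across the slot, about 3° off parallel by eye.
- **Centring:** the wrist camera put the spring about 2.5 mm to the low side of the rod. That fits the loose bore, and the limit is 6 mm. The top camera put its top about 1 mm to the opposite side, but its reading is rougher.
- **Stand and bystanders:** comparing before and after pictures showed only noise-level change at both other springs, the dial gauge and the stand's lever and cheek. The stand's plate differed a little more, but it is screwed down. I did not re-measure the rod's end after release. The only pressing force was about 3 N, mostly along the rod.
- **Gripper:** it ended open at 61 mm, about 110 mm back along the rod and clear of everything.

My rod model drew 1–2 pixels off in the scene camera, which is about the stated calibration error.

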